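# Set the edging bench up for the next job

## Robot

A 6-joint arm with a two-finger parallel gripper is mounted at the origin on the work surface. World frame = base frame: x ahead of the robot, y to its left, z up, the work surface at z = 0. Lengths are in m, angles in rad, forces in N, time in s.
With the tool pointing down it reaches from about 0.4 to 0.825 m from the base axis. Payload 7 kg.
Tool frame: the origin (TCP) lies at the very end of the fingers, on their centre line; the grasp point (between the pads) lies 19 mm behind it; z points along the fingers, y is the direction in which the jaws open and shut (so a half turn about z gives the same grasp; the last joint's range is limited). The gripper opens to 88 mm and grips with 3 to 60 N. Pads are 19 mm wide; open, the fingers measure 130 mm over their backs; the gripper's body (78 mm by 193 mm) begins 47 mm behind the grasp point.
Start: joints at [-0.878, 0.359, 0.012, 0, -1.224, -0.288], TCP at [0.266, -0.62, 0.227] pointing down, gripper open.
Joint ranges: [-3.07, 3.07], [-1.43, 2.12], [-1.02, 1.25], [-3.03, 1.67], [-3.05, -0], [-3.03, 3.03]. Speed limits (rad/s): [2.39, 2.39, 3.01, 3.14, 3.14, 3.14].

## Interface

Orientations are given as [roll, pitch, yaw] about the fixed x, y, z axes, in that order (R = Rz(yaw) Ry(pitch) Rx(roll)).
In Python, from station import arm gives the robot as it stands.
- The arm moves only by the shell command python3 -m inch 'ROWS' [FORCE]. ROWS is text: rows parted by semicolons, each of 7 numbers parted by spaces: the closure, from 0 (fully open) to 1 (shut), then the shift along the tool's x, y, z each as a share of 300 mm, from -1 to 1, then the turn, a rotation vector about the tool's x, y, z each as a share of 60 degrees, from -1 to 1. In form: grip tx ty tz rx ry rz; .... A call has 1 to 12 rows; each row is the pose to reach, as a shift and turn from the pose commanded when the call began, along the tool's axes at that moment; what a row does not reach only later rows make up. A row lasts 1/10 s, in which the tool goes at most 50 mm and 8.59 degrees, less where a joint would pass 70% of its speed; a pose out of reach is approached as far as the arm can. A call with a number of a shift or a turn outside -1 to 1 is refused whole. A call with a gripper value outside its range is refused whole. The fingers move at their own pace and stop on an object; FORCE is the grip in N (left out, the last holds). Time passes only in rows, so rows that repeat a pose let the fingers close. It gives the time, the measured TCP pose, the force and the opening at its end, in the units of the state.
- arm.get_state(): the state, without advancing time (a new reading comes with each control period).
- arm.grab_frame(name): name is "scene" or "side" or "wrist"; returns a dict with "img" (400x640x3 uint8, red, green, blue), "range_z" (400x640 float32, m along the optical axis (not along the pixel's ray), 0 where there is no reading), "fx", "fy", "cx", "cy" (pixels), "extrinsics" (4x4, takes a point from world to camera coordinates); the wrist camera has in their place "tool_from_camera" (4x4, takes a point from camera to tool coordinates, whose origin is the TCP and whose axes are the flange's). Camera axes: x right, y up, looking along -z (the intrinsics and any distortion apply to the point x, -y, -z); pixel columns grow to the right and rows downward; lengths in m; the calibration is good to about 2 mm. The wrist camera is an equidistant fisheye: a pixel r from the principal point sees the ray r / f radians off the axis. A picture is of the moment at which its call begins: read the wrist's pose just before it.
- arm.job_done(): hands the job in, once; it reports no verdict.
The state is a dict: "t": time; "q": joint angles; "qd": joint speeds; "joint_efforts": joint torques, N m; "eef_pos": TCP position; "ee_rot": TCP orientation; "force": force on the tool from outside, world axes, zero at the start; "moment": the same for the moment, N m; "width": finger opening in m.
Only numpy, scipy, OpenCV 4.12 (cv2) and the standard library are available. Lean on these libraries where they do the work, as an engineer would, in place of code of your own. Each camera call takes 0.05 s, during which the arm holds its last target.

## Task

Three things on the lens bench are each in the wrong place: put the round blocked blank on the loading cradle, the steel gauge on its four-post stand and the small edged lens in the white job tray, each flat and roughly in the middle with its grip stem up. Every place is taken, so park one of them on the empty rubber mat on the way. Set things down gently rather than dropping them, never lay any of the three on the bare stone, leave the pliers and the loose white block where they lie, and finish with everything let go.

Things in the scene. Friction and masses are not known exactly. Their poses are not given: they have to be found in the camera images.
- blank: Blocked lens blank, about 45 g: a round blue plastic disc, diameter 65 mm, 10 mm thick, with a white upright grip stem on its middle: a cylinder 20 mm in diameter, 22 mm above the disc (top 32 mm above the underside), 26 mm flange in its lowest 2 mm. Origin: centre of the underside, z up the stem. Starts in the white job tray; belongs on the loading cradle.
- lens: Edged clear lens with a white stem, about 25 g: a flat near-oval plate, pale glassy grey, 54 mm (its x) by 38 mm (y), 5 mm thick; on its middle a white cylinder 20 mm in diameter, 22 mm high (top 27 mm above the underside), 26 mm flange in its lowest 2 mm. Origin: centre of the underside, z up. Starts on the four-post stand; belongs in the white job tray.
- gauge: Steel setting gauge, 160 g or so: a round steel disc 50 mm in diameter and 8 mm thick with a steel stem 18 mm in diameter rising 24 mm from its middle (top 32 mm above the underside). Origin: centre of the underside, z up. Starts on the loading cradle; belongs on the four-post stand.
- cradle: Loading cradle, fixed: a round black plastic dish 98 mm across, inner diameter 88 mm, flat floor 8 mm above the stone, low rim 4 mm higher (12 mm above the stone). Origin: its centre at the height of the stone, z up.
- stand: Gauge stand, fixed: a square aluminium plate 84 by 84 mm whose flat top is 8 mm above the stone, with four dark posts (8 mm in diameter, 12 mm high above the plate) at its corners, their axes 36 mm from the middle along its x and y. Origin: its centre at the height of the stone; x and y along its edges.
- tray: Job tray, fixed: a shallow white tray 120 mm (along its x) by 90 mm (y), walls 4 mm thick and 12 mm high above the stone, flat inner floor 4 mm above the stone. Origin: its centre at the height of the stone.
- mat: Rubber mat, fixed: a dark rectangular mat 90 mm (along its x) by 80 mm (y), flat top 4 mm above the stone. Empty at the start; the free parking spot. Origin: its centre at the height of the stone.
- pliers: Steel lens pliers lying flat on the stone, about 135 mm long (along x) and 50 mm wide, 11 mm high, loose; not to be moved. Origin: on the stone, near the middle of the tool.
- white_block: Loose white plastic block lying on the stone, 45 by 32 mm and 22 mm high; not to be moved. Origin: centre of its underside.
Not all that is in view belongs to the job. Of the things shaped like the cradle, the black one is meant.

How it is judged:
On the way:
1. one of the three has been parked on the rubber mat and let go (((horizontal distance between blank and mat below 0.035 m and z of blank in the frame of mat below 0.0075 m and contact force between blank and the fingers below 0.05 N and linear speed of blank below 0.05 m/s) or (horizontal distance between lens and mat below 0.035 m and z of lens in the frame of mat below 0.0075 m and contact force between lens and the fingers below 0.05 N and linear speed of lens below 0.05 m/s) or (horizontal distance between gauge and mat below 0.035 m and z of gauge in the frame of mat below 0.0075 m and contact force between gauge and the fingers below 0.05 N and linear speed of gauge below 0.05 m/s))), for 0.2 s.
At the end, for the whole second after the job is handed in: The blank lies flat on the floor of the cradle within 13 mm of its centre, the gauge flat on the stand within 14 mm of its centre, the lens flat on the floor of the tray within 15 mm of its centre (each within 0.1 rad of level and 3.5 mm of the floor's height), all let go and at rest (horizontal distance between blank and cradle below 0.013 m and z of blank in the frame of cradle between 0.0045 and 0.0115 m and angle between each of blank, gauge, lens's own z axis and vertical below 0.1 rad and linear speed of each of blank, gauge, lens below 0.02 m/s and contact force between each of blank, gauge, lens and the fingers below 0.05 N and horizontal distance between gauge and stand below 0.014 m and z of gauge in the frame of stand between 0.0045 and 0.0115 m and horizontal distance between lens and tray below 0.015 m and z of lens in the frame of tray between 0.0005 and 0.0075 m); the robot touches nothing.
It fails at once if the blank, lens or gauge is laid on the bare stone (height (world z) of any of blank, lens, gauge below 0.002 m).
It fails at once if the blank, lens or gauge is dropped (falls freely by more than about 15 mm) ((linear speed of blank above 0.55 m/s and contact force between blank and the fingers below 0.01 N) or (linear speed of lens above 0.55 m/s and contact force between lens and the fingers below 0.01 N) or (linear speed of gauge above 0.55 m/s and contact force between gauge and the fingers below 0.01 N)).
It fails at once if the pliers or the loose white block are moved by more than 15 mm (distance of any of pliers, white_block from where it was at the start of the episode above 0.015 m).
It also fails if it takes over 99 s, if anything falls off the work surface, if the arm or the gripper's body presses on something with over 40 N, if the wrist force passes 120 N, or if a joint passes its speed limit or range.

## Working session

There is one attempt and no reset: what is moved stays moved. The work goes in short steps, Python scripts to look and compute and a shell command to move; the robot and the scene stay as the last step left them, time stands still between calls to the robot, and variables do not carry over. Pictures are saved under pics/ and viewed, and the job is handed in when it is done.

```bash
ls; mkdir -p pics; python3 - <<'E'
from station import arm
import cv2,numpy as np
print(arm.get_state())
for n in ["scene","side","wrist"]:
    f=arm.grab_frame(n)
    cv2.imwrite(f"pics/{n}0.png",f["img"][:,:,::-1])
    np.savez(f"/tmp/{n}0.npz",**f)
    print(n,{k:v for k,v in f.items() if k not in("img","range_z")}, (f["range_z"]>0).mean())
E
```

```text
pics
{'t': 0.0, 'q': array([-8.77908638e-01,  3.59382594e-01,  1.10527166e-02, -3.37392690e-04,
       -1.22408000e+00, -2.88114675e-01]), 'qd': array([-0.00160618, -0.00072838, -0.00065775,  0.00164561, -0.001574  ,
        0.00097501]), 'joint_efforts': array([ 1.02642527e-03, -5.82721782e+01,  2.93051291e+01,  6.99727848e+00,
        6.74785028e-03, -1.34798138e-04]), 'eef_pos': array([ 0.26561181, -0.62001688,  0.22562508]), 'ee_rot': array([ 3.13995549e+00, -1.54428034e-04, -2.73693442e+00]), 'force': array([0.15719278, 0.01888454, 0.37185809]), 'moment': array([-0.0260873 , -0.04923771,  0.03143624]), 'width': 0.08747117572544415}
scene {'fx': 409.733214055561, 'fy': 409.733214055561, 'cx': 324.6437862295632, 'cy': 198.49399323175254, 'extrinsics': array([[ 0.42454617,  0.90529176,  0.01440044, -0.23248827],
       [-0.66189016,  0.29946943,  0.68718227,  0.30985209],
       [ 0.61778796, -0.30127211,  0.72634231, -1.36297195],
       [ 0.        ,  0.        ,  0.        ,  1.        ]])} 0.99598046875
side {'fx': 520.9347899750745, 'fy': 520.9347899750745, 'cx': 317.200758256773, 'cy': 193.0257476276563, 'extrinsics': array([[-0.98369043, -0.17938808,  0.01315482,  0.53615499],
       [ 0.14262059, -0.73332544,  0.66475046, -0.10382907],
       [-0.10960155,  0.65578481,  0.74694965, -1.33759442],
       [ 0.        ,  0.        ,  0.        ,  1.        ]])} 0.9961875
wrist {'fx': 309.70691628693146, 'fy': 309.70691628693146, 'cx': 321.3781012692568, 'cy': 201.14749828760344, 'tool_from_camera': array([[-4.44320196e-04,  9.62987403e-01,  2.69546032e-01,
         7.15957574e-02],
       [ 9.99999874e-01,  4.91364409e-04, -1.07059997e-04,
        -6.00292794e-04],
       [-2.35542755e-04,  2.69545950e-01, -9.62987500e-01,
        -1.58340282e-01],
       [ 0.00000000e+00,  0.00000000e+00,  0.00000000e+00,
         1.00000000e+00]])} 0.98157421875
```

View pics/scene0.png

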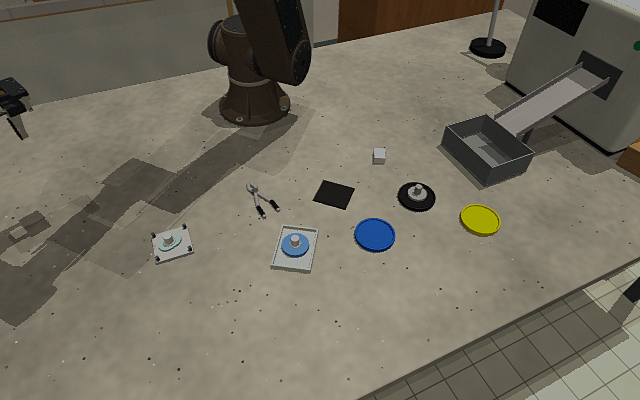

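View pics/side0.png

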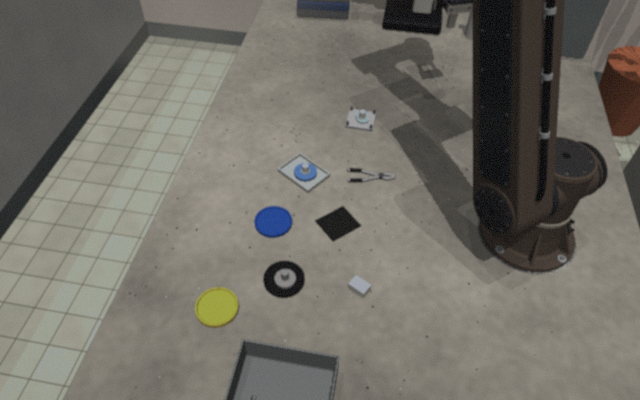

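View pics/wrist0.png

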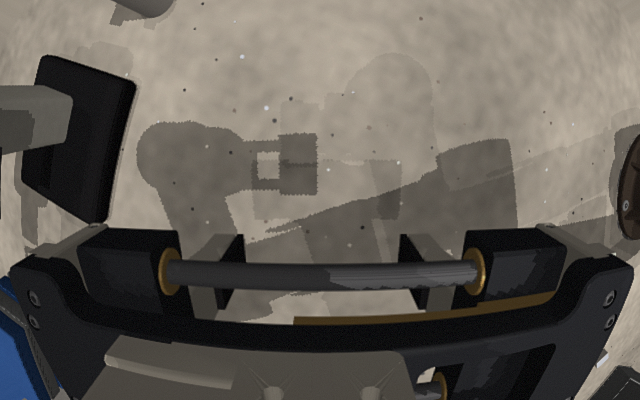

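The scene view shows:
- stand with lens at (172,243)
- tray with blank at (296,247)
- mat at (334,194)
- black cradle with gauge at (416,196)
- pliers at (262,200)
- white block at (379,155)

The blue and yellow dishes are distractors. The wrist view shows only stone and shadow.

```bash
cat > h.py <<'E'
import numpy as np,cv2
from scipy.spatial.transform import Rotation as R
def cam(f,pose=None):
    """world_from_cam"""
    if "extrinsics" in f: return np.linalg.inv(f["extrinsics"])
    p,rpy=pose; T=np.eye(4); T[:3,:3]=R.from_euler("xyz",rpy).as_matrix(); T[:3,3]=p
    return T@f["tool_from_camera"]
def rays(f,uv,fish=False):
    uv=np.atleast_2d(uv).astype(float)
    x=(uv[:,0]-f["cx"])/f["fx"]; y=(uv[:,1]-f["cy"])/f["fy"]
    if fish:
        r=np.hypot(x,y); s=np.where(r>1e-9,np.sin(r)/np.maximum(r,1e-9),1)
        d=np.c_[x*s,y*s,np.cos(r)]
    else: d=np.c_[x,y,np.ones_like(x)]
    return d*[1,-1,-1]
def toplane(f,uv,z,W=None,fish=False):
    W=cam(f) if W is None else W
    d=rays(f,uv,fish)@W[:3,:3].T; o=W[:3,3]
    return o+d*((z-o[2])/d[:,2])[:,None]
E
python3 - <<'E'
from h import *
for n in ["scene","side"]:
    f=dict(np.load(f"/tmp/{n}0.npz")); img=f["img"]
    hsv=cv2.cvtColor(img,cv2.COLOR_RGB2HSV)
    # depth points -> height map
    v,u=np.mgrid[:400,:640]; W=cam(f)
    d=rays(f,np.c_[u.ravel(),v.ravel()])*f["range_z"].ravel()[:,None]
    P=(d@W[:3,:3].T+W[:3,3]).reshape(400,640,3)
    np.save(f"/tmp/{n}P.npy",P)
    ws=(P[...,0]>.3)&(P[...,0]<.9)&(abs(P[...,1])<.6)&(P[...,2]<.06)
    masks={"black":(hsv[...,2]<50),"white":(hsv[...,2]>170)&(hsv[...,1]<45),"blue":(hsv[...,0]>95)&(hsv[...,0]<125)&(hsv[...,1]>80)}
    for k,m in masks.items():
        m=(m&ws).astype(np.uint8)
        c,_=cv2.findContours(m,cv2.RETR_EXTERNAL,cv2.CHAIN_APPROX_NONE)
        for q in c:
            a=cv2.contourArea(q)
            if a<40: continue
            q=q[:,0]
            z={"black":.012,"white":.012,"blue":.014}[k]
            w=toplane(f,q,z)[:,:2].astype(np.float32)
            r=cv2.minAreaRect(w*1000)
            print(n,k,"px",q.mean(0).round(),a,"rect",np.round(r[0],1),np.round(r[1],1),round(r[2],1), "z med",np.median(P[q[:,1],q[:,0],2]).round(4))
    big=cv2.resize(img[130:280,130:520] if n=="scene" else img[90:330,180:420],None,fx=2 if n=="scene" else 2.4,fy=2 if n=="scene" else 2.4,interpolation=cv2.INTER_CUBIC)
    cv2.imwrite(f"pics/{n}0z.png",big[:,:,::-1])
E
```

```text
scene black px [416. 197.] 823.0 rect [582.7 246.4] [ 96.  103.3] 26.6 z med 0.0097
scene black px [334. 195.] 708.5 rect [487.3  54. ] [88.5 82.4] 44.6 z med 0.0032
scene black px [474. 164.] 885.0 rect [503.  465.3] [247.6  64.1] 0.5 z med 0.016
scene black px [486. 136.] 757.5 rect [473.4 581.6] [139.6 198.9] 89.9 z med 0.0242
scene blue px [295. 245.] 484.5 rect [ 598.1 -100.3] [60.8 66.9] 66.5 z med 0.0131
scene blue px [374. 235.] 1049.5 rect [648.6  84.3] [ 93.9 101.6] 62.0 z med 0.0103
side black px [237. 373.] 168.5 rect [621.3 492.8] [ 10.7 114.1] 0.2 z med 0.0475
side black px [283. 279.] 1056.5 rect [579.1 256. ] [91.9 93.3] 10.8 z med 0.0106
side black px [337. 223.] 708.5 rect [479.7  67.2] [84.5 74.6] 44.7 z med 0.0032
side white px [359. 284.] 117.0 rect [402.  236.8] [23.7 37.9] 62.0 z med 0.022
side blue px [273. 221.] 864.0 rect [643.8  93. ] [92.8 98.8] 12.2 z med 0.0096
side blue px [305. 172.] 188.5 rect [596.9 -93.2] [61.5 62. ] 11.1 z med 0.0129
```

View pics/scene0z.png

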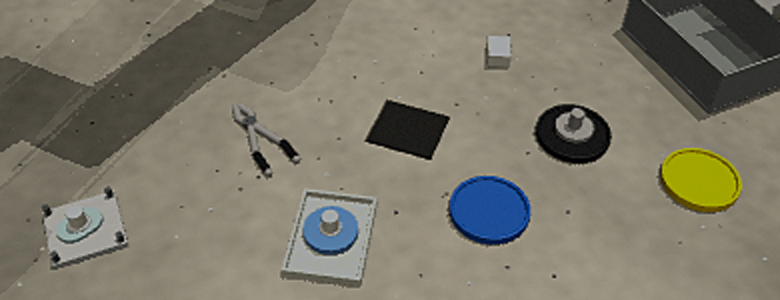

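```bash
python3 - <<'E'
from h import *
for n,d in {"scene":{"lensstem":(169,236),"stand":(172,244),"tray":(296,248),"blankstem":(295,238),"gaugestem":(418,186),"pliers":(262,200),"block":(379,153)},"side":{"lensstem":(362,112),"stand":(361,118),"tray":(304,172),"blankstem":(305,166),"gaugestem":(285,272),"pliers":(371,177),"block":(359,284)}}.items():
    f=dict(np.load(f"/tmp/{n}0.npz"));print(n,cam(f)[:3,3].round(3))
    P=np.load(f"/tmp/{n}P.npy")
    for k,uv in d.items():
        z={"lensstem":.035,"blankstem":.036,"gaugestem":.04,"block":.022,"pliers":.01}.get(k,.008)
        print(n,k,toplane(f,uv,z).round(3),P[uv[1],uv[0]].round(3))
E
```

```text
scene [ 1.146 -0.293  0.78 ]
scene lensstem [[ 0.472 -0.359  0.035]] [ 0.474 -0.358  0.037]
scene stand [[ 0.474 -0.359  0.008]] [ 0.479 -0.359  0.014]
scene tray [[ 0.605 -0.101  0.008]] [ 0.61  -0.102  0.015]
scene blankstem [[ 0.597 -0.099  0.036]] [ 0.596 -0.098  0.034]
scene gaugestem [[0.575 0.252 0.04 ]] [0.576 0.251 0.041]
scene pliers [[ 0.429 -0.122  0.01 ]] [ 0.42 -0.12  0.  ]
scene block [[0.403 0.239 0.022]] [0.403 0.239 0.022]
side [0.396 0.897 1.061]
side lensstem [[ 0.471 -0.357  0.035]] [ 0.471 -0.36   0.033]
side stand [[ 0.472 -0.361  0.008]] [ 0.472 -0.358  0.01 ]
side tray [[ 0.601 -0.098  0.008]] [ 0.599 -0.088  0.019]
side blankstem [[ 0.597 -0.095  0.036]] [ 0.597 -0.094  0.036]
side gaugestem [[0.575 0.255 0.04 ]] [0.575 0.255 0.039]
side pliers [[ 0.414 -0.113  0.01 ]] [ 0.414 -0.111  0.012]
side block [[0.403 0.244 0.022]] [0.403 0.245 0.024]
```

```bash
cat >> h.py <<'E'
def togo(s,p,yaw=None):
    """shares of tool shift (300mm) and rz share (60deg) from state s to world p, yaw, with tool pointing down"""
    Rm=R.from_euler("xyz",s["ee_rot"])
    sh=Rm.inv().apply(np.array(p)-s["eef_pos"])/.3
    out={"shift":sh.round(4)}
    if yaw is not None:
        t=R.from_euler("xyz",[np.pi,0,yaw])
        out["rot"]=(np.degrees((Rm.inv()*t).as_rotvec())/60).round(4)
    return out
E
python3 - <<'E'
from h import *
from station import arm
f=dict(np.load("/tmp/scene0.npz"))
p=toplane(f,[(153,234),(184.5,225),(190.5,248.5),(157,260)],.02)
print(p.round(3),p.mean(0)); 
for a,b in ((0,1),(1,2),(2,3),(3,0)): e=p[b]-p[a]; print(np.hypot(*e[:2]).round(3),np.degrees(np.arctan2(e[1],e[0])))
# tray rim corners
p=toplane(f,np.array([(306,190),(378,198),(362,286),(281,277)])/2+[130,130],.012)
print(p.round(3),p.mean(0))
for a,b in ((0,1),(1,2),(2,3),(3,0)): e=p[b]-p[a]; print(np.hypot(*e[:2]).round(3),np.degrees(np.arctan2(e[1],e[0])))
print(toplane(f,[(442,140),(486,184)],.0))
E
```

```text
[[ 0.437 -0.393  0.02 ]
 [ 0.44  -0.32   0.02 ]
 [ 0.515 -0.322  0.02 ]
 [ 0.516 -0.397  0.02 ]] [ 0.47690549 -0.35803955  0.02      ]
0.073 87.6830518705659
0.075 -1.7892517342825396
0.074 -89.40895472233686
0.079 177.053051053463
[[ 0.531 -0.104  0.012]
 [ 0.578 -0.03   0.012]
 [ 0.684 -0.097  0.012]
 [ 0.636 -0.174  0.012]] [ 0.60741957 -0.1013763   0.012     ]
0.088 57.412304314122856
0.126 -32.62679368405261
0.091 -122.01194679844666
0.127 146.28170475298194
[[0.40721652 0.46145722 0.        ]
 [0.61459673 0.45609664 0.        ]]
```

```bash
python3 - <<'E'
from h import *
from station import arm
print(togo(arm.get_state(),[.474,-.358,.2],-np.pi-.03))
E
```

```text
{'shift': array([-0.9824,  0.5296,  0.0867]), 'rot': array([ 1.100e-03, -4.000e-04,  4.152e-01])}
```

```bash
python3 -m inch '0 -0.982 0.53 0.087 0 0 0.415; 0 -0.982 0.53 0.087 0 0 0.415; 0 -0.982 0.53 0.087 0 0 0.415; 0 -0.982 0.53 0.087 0 0 0.415; 0 -0.982 0.53 0.087 0 0 0.415; 0 -0.982 0.53 0.087 0 0 0.415; 0 -0.982 0.53 0.087 0 0 0.415; 0 -0.982 0.53 0.087 0 0 0.415; 0 -0.982 0.53 0.087 0 0 0.415; 0 -0.982 0.53 0.087 0 0 0.415; 0 -0.982 0.53 0.087 0 0 0.415'
python3 - <<'E'
from station import arm
from h import *
s=arm.get_state(); f=arm.grab_frame("wrist")
print(s["t"],s["eef_pos"],s["ee_rot"],abs(s["qd"]).max())
cv2.imwrite("pics/w1.png",f["img"][:,:,::-1]); np.savez("/tmp/w1.npz",p=s["eef_pos"],r=s["ee_rot"],**f)
E
```

```text
t: 1.25
eef_pos: [0.4733, -0.3591, 0.2004]
ee_rot: [3.142, -0.0, 3.11]
force: [0.4, 0.1, 0.3]
width: 0.088
1.25 [ 0.47332733 -0.35906732  0.2004339 ] [ 3.14156719e+00 -1.33726724e-04  3.11039893e+00] 0.005287818819959624
```

View pics/w1.png

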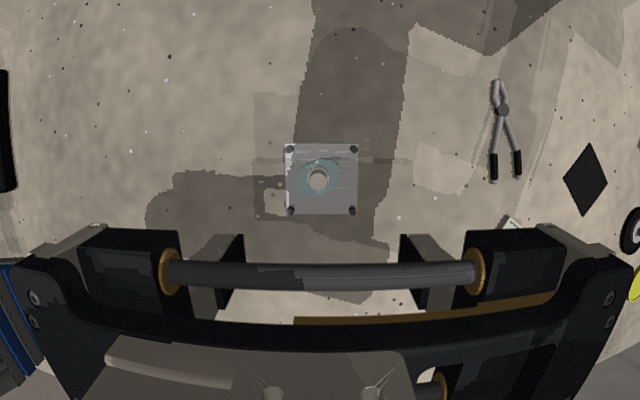

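The wrist view shows the stand with posts near (289,149), (354,149), (351,210) and (291,210), and the lens stem top at (318,179). The stand is square to the tool.

```bash
python3 - <<'E'
from h import *
f=dict(np.load("/tmp/w1.npz")); W=cam(f,(f["p"],f["r"]))
img=f["img"]; z=f["range_z"]
hsv=cv2.cvtColor(img,cv2.COLOR_RGB2HSV)
crop=img[130:230,265:375]; cv2.imwrite("pics/w1z.png",cv2.resize(crop,None,fx=6,fy=6,interpolation=cv2.INTER_NEAREST)[:,:,::-1])
# posts
m=((hsv[...,2]<75)).astype(np.uint8)
n,l,st,c=cv2.connectedComponentsWithStats(m)
for i in range(1,n):
    if 270<c[i][0]<370 and 135<c[i][1]<225 and st[i][4]>5: print("dark",c[i],st[i][4],toplane(f,c[i],.02,W,True).round(4))
# depth points
v,u=np.mgrid[130:230,265:375]
d=rays(f,np.c_[u.ravel(),v.ravel()],True); d=d/np.abs(d[:,2:])*z[v,u].reshape(-1,1)
P=d@W[:3,:3].T+W[:3,3]
for lo,hi in((.03,.04),(.015,.025),(.005,.0105)):
    s=(P[:,2]>lo)&(P[:,2]<hi); q=P[s]; print(lo,s.sum(),np.median(q,0).round(4),q.min(0).round(4),q.max(0).round(4))
s=P[:,2]>.031; print("stem px",u.ravel()[s].mean(),v.ravel()[s].mean(),s.sum(),toplane(f,[u.ravel()[s].mean(),v.ravel()[s].mean()],.035,W,True))
E
```

```text
dark [353.52272727 148.65909091] 44 [[ 0.4379 -0.3227  0.02  ]]
dark [291.6 147.3] 10 [[ 0.4343 -0.3906  0.02  ]]
dark [282.         187.33333333] 6 [[ 0.4791 -0.4038  0.02  ]]
dark [291.         209.97727273] 44 [[ 0.5061 -0.3951  0.02  ]]
dark [352.05172414 210.48275862] 58 [[ 0.5089 -0.325   0.02  ]]
0.03 274 [ 0.4698 -0.3629  0.035 ] [ 0.4602 -0.3734  0.03  ] [ 0.48   -0.354   0.0371]
0.015 259 [ 0.4635 -0.3614  0.0197] [ 0.4326 -0.4     0.015 ] [ 0.5146 -0.3189  0.0245]
0.005 3613 [ 0.4722 -0.356   0.0081] [ 0.4302 -0.4027  0.0052] [ 0.5161 -0.3163  0.0105]
stem px 317.7427652733119 181.14790996784566 311 [[ 0.47016596 -0.36295063  0.035     ]]
```

View pics/w1z.png

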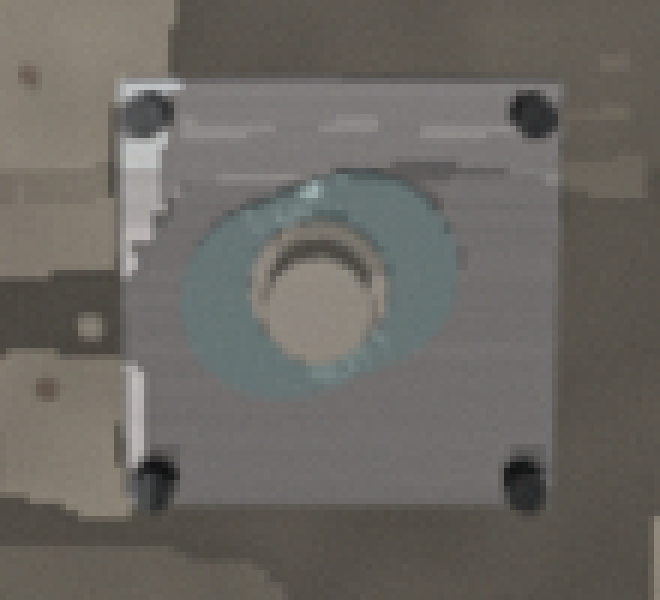

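```bash
python3 - <<'E'
from h import *
from station import arm
print(togo(arm.get_state(),[.471,-.363,.018],-np.pi-.03))
E
```

```text
{'shift': array([ 0.0073, -0.0131,  0.6083]), 'rot': array([ 0.    ,  0.    , -0.0014])}
```

```bash
python3 -m inch '0 0.007 -0.013 0.16 0 0 0; 0 0.007 -0.013 0.32 0 0 0; 0 0.007 -0.013 0.45 0 0 0; 0 0.007 -0.013 0.54 0 0 0; 0 0.007 -0.013 0.59 0 0 0; 0 0.007 -0.013 0.608 0 0 0; 0 0.007 -0.013 0.608 0 0 0'
python3 - <<'E'
from station import arm
from h import *
s=arm.get_state(); print(s["eef_pos"],s["force"])
f=arm.grab_frame("wrist")
cv2.imwrite("pics/w2.png",f["img"][:,:,::-1])
E
```

```text
t: 2.0
eef_pos: [0.4711, -0.3626, 0.0176]
ee_rot: [3.141, -0.001, 3.111]
force: [-0.3, 0.1, 0.1]
width: 0.0878
[ 0.47111866 -0.36262981  0.01756882] [-0.30011662  0.10339275  0.12581761]
```

View pics/w2.png

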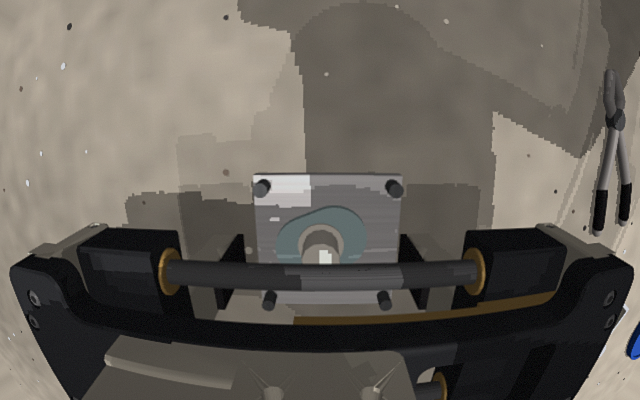

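The fingers straddle the lens stem (seen at about (322,247)) with the posts clear. Closing now.

```bash
python3 -m inch '0.6 0 0 0 0 0 0; 0.6 0 0 0 0 0 0; 0.7 0 0 0 0 0 0; 0.8 0 0 0 0 0 0; 1 0 0 0 0 0 0; 1 0 0 0 0 0 0; 1 0 0 0 0 0 0; 1 0 0 0 0 0 0' 15
python3 -m inch '1 0 0 -0.02 0 0 0; 1 0 0 -0.04 0 0 0; 1 0 0 -0.1 0 0 0; 1 0 0 -0.2 0 0 0; 1 0 0 -0.3 0 0 0; 1 0 0 -0.3 0 0 0'
python3 - <<'E'
from station import arm
from h import *
s=arm.get_state(); print(s["eef_pos"],s["force"],togo(s,[.487,.058,.12],-np.pi-.03))
f=arm.grab_frame("wrist")
cv2.imwrite("pics/w3.png",f["img"][:,:,::-1])
E
```

```text
t: 2.85
eef_pos: [0.4718, -0.3621, 0.018]
ee_rot: [3.142, -0.0, 3.112]
force: [0.4, 0.0, -0.0]
width: 0.029
t: 3.45
eef_pos: [0.4744, -0.3634, 0.1132]
ee_rot: [-3.138, 0.007, 3.113]
force: [0.5, -0.3, 0.3]
width: 0.0194
[ 0.47437937 -0.36343582  0.11323083] [ 0.4558764  -0.32457073  0.34572662] {'shift': array([-0.0017,  1.4053, -0.0274]), 'rot': array([-0.0033,  0.0069,  0.0011])}
```

View pics/w3.png

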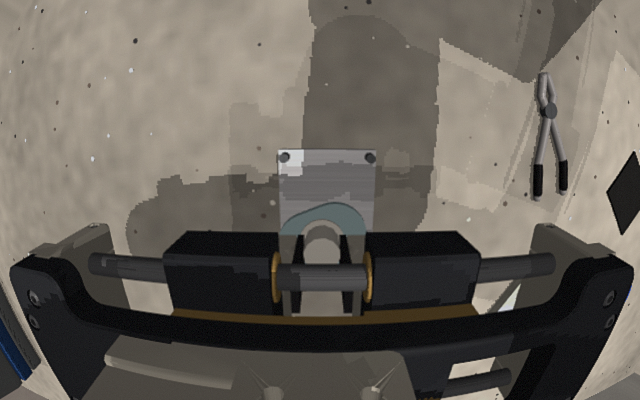

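The fingers were still closing when the lift began, so the grip may be high on the stem. I'll check the lens height relative to the TCP.

```bash
python3 - <<'E'
from station import arm
from h import *
s=arm.get_state(); print(s["eef_pos"],s["ee_rot"],s["width"])
f=arm.grab_frame("wrist"); T=f["tool_from_camera"]; z=f["range_z"]
cv2.imwrite("pics/w4.png",cv2.resize(f["img"][190:320,220:420],None,fx=4,fy=4,interpolation=cv2.INTER_CUBIC)[:,:,::-1])
for uv in [(320,210),(305,214),(340,214),(322,224),(322,232),(322,240),(322,250),(322,256)]:
    d=rays(f,uv,True)[0]; d=d/abs(d[2])*z[uv[1],uv[0]]; print(uv,(T[:3,:3]@d+T[:3,3]).round(4))
for n in("scene","side"):
    g=arm.grab_frame(n); c=g["img"][180:280,100:230] if n=="scene" else g["img"][60:160,300:430]
    cv2.imwrite(f"pics/{n}4.png",cv2.resize(c,None,fx=5,fy=5,interpolation=cv2.INTER_CUBIC)[:,:,::-1])
E
```

```text
[ 0.4733048  -0.36275444  0.11103847] [-3.13971386  0.00492911  3.11214338] 0.01947174198857225
(320, 210) [ 0.0185 -0.0009  0.012 ]
(305, 214) [ 0.0165 -0.0095  0.0107]
(340, 214) [0.0161 0.0107 0.0119]
(322, 224) [0.0112 0.0003 0.0086]
(322, 232) [ 0.0105  0.0003 -0.0024]
(322, 240) [ 0.0091  0.0002 -0.0102]
(322, 250) [ 0.0034  0.0003 -0.0102]
(322, 256) [ 0.0002  0.0003 -0.0108]
```

View pics/w4.png

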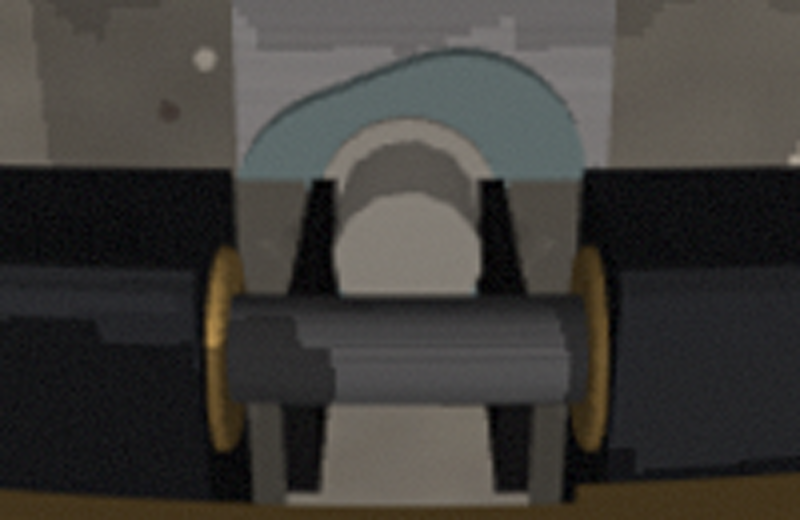

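View pics/scene4.png

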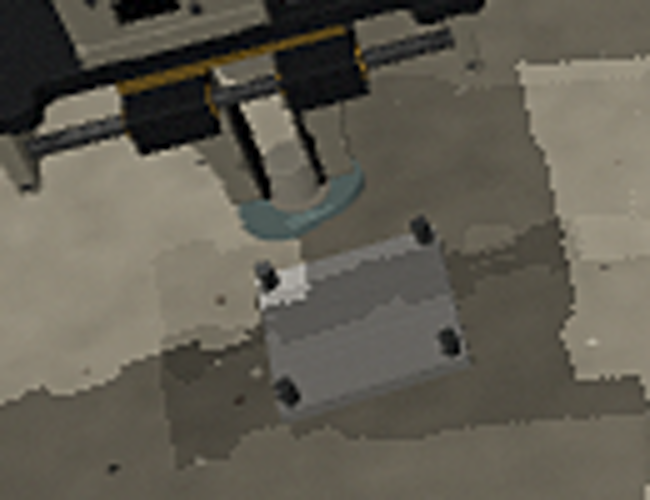

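View pics/side4.png

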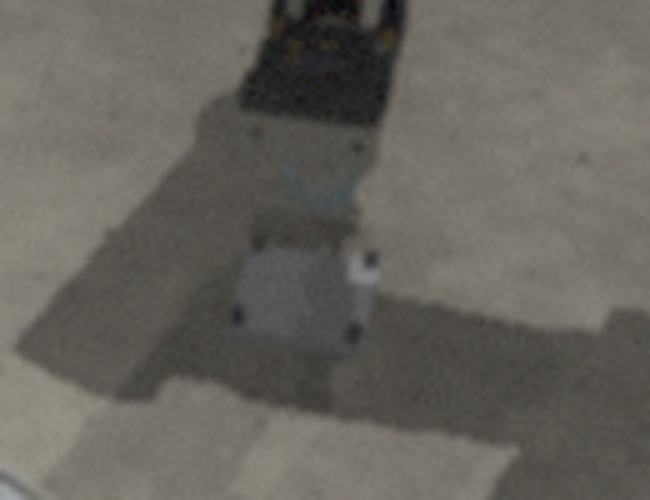

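The lens is held level: its stem top is 10 mm above the finger tips and its underside about 17 mm below the TCP. Taking it to the mat at about (0.480, 0.059); the scene and side views agree on that position.

```bash
python3 -m inch '1 0 0.1 0 0 0 0; 1 0 0.24 0 0 0 0; 1 0 0.38 0 0 0 0; 1 -0.01 0.52 0 0 0 0; 1 -0.02 0.66 0 0 0 0; 1 -0.02 0.8 0 0 0 0; 1 -0.02 0.92 0 0 0 0; 1 -0.02 1 0 0 0 0; 1 -0.02 1 0 0 0 0' 20
python3 - <<'E'
from station import arm
from h import *
s=arm.get_state(); print(s["eef_pos"],s["width"],togo(s,[.480,.059,.06],-np.pi-.03))
E
```

```text
t: 4.55
eef_pos: [0.4864, -0.0602, 0.1074]
ee_rot: [-3.141, -0.001, 3.115]
force: [0.4, -0.3, -0.2]
width: 0.0196
[ 0.48639163 -0.0601622   0.10737693] 0.019580690001734003 {'shift': array([0.0317, 0.3965, 0.1579]), 'rot': array([-0.0002, -0.0012,  0.0032])}
```

```bash
python3 -m inch '1 0.01 0.1 0 0 0 0; 1 0.02 0.22 0 0 0 0; 1 0.032 0.32 0 0 0 0; 1 0.032 0.38 0.05 0 0 0; 1 0.032 0.396 0.12 0 0 0; 1 0.032 0.396 0.158 0 0 0; 1 0.032 0.396 0.158 0 0 0'
python3 - <<'E'
from station import arm
from h import *
s=arm.get_state(); f=arm.grab_frame("wrist"); print(s["eef_pos"],s["width"],togo(s,[.480,.059,.0215],-np.pi-.03))
cv2.imwrite("pics/w5.png",f["img"][:,:,::-1])
T=f["tool_from_camera"]; z=f["range_z"]
for uv in [(320,210),(322,224),(322,240),(322,250)]:
    d=rays(f,uv,True)[0]; d=d/abs(d[2])*z[uv[1],uv[0]]; print(uv,(T[:3,:3]@d+T[:3,3]).round(4))
E
```

```text
t: 5.25
eef_pos: [0.4791, 0.0554, 0.0587]
ee_rot: [-3.139, -0.004, 3.111]
force: [-1.0, -0.3, -0.4]
width: 0.0188
[0.47913167 0.05540439 0.05871155] 0.01882705042266836 {'shift': array([-0.003 ,  0.0123,  0.124 ]), 'rot': array([-0.0022, -0.0039, -0.0002])}
(320, 210) [ 0.0182 -0.0009  0.013 ]
(322, 224) [0.0111 0.0003 0.0088]
(322, 240) [ 0.0086  0.0003 -0.009 ]
(322, 250) [ 0.0037  0.0003 -0.0108]
```

View pics/w5.png

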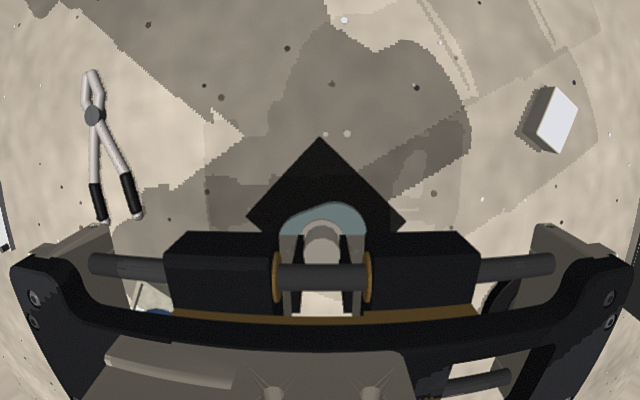

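```bash
python3 -m inch '1 -0.003 0.012 0.04 0 0 0; 1 -0.003 0.012 0.08 0 0 0; 1 -0.003 0.012 0.1 0 0 0; 1 -0.003 0.012 0.11 0 0 0; 1 -0.003 0.012 0.115 0 0 0; 1 -0.003 0.012 0.115 0 0 0; 1 -0.003 0.012 0.115 0 0 0'
python3 - <<'E'
from station import arm
s=arm.get_state(); print(s["eef_pos"],s["width"],s["force"])
E
```

```text
t: 6.0
eef_pos: [0.4819, 0.0603, 0.0265]
ee_rot: [3.141, 0.001, 3.112]
force: [-0.6, -0.3, -1.0]
width: 0.019
[0.48192029 0.06030879 0.026529  ] 0.018993431694784662 [-0.59609132 -0.318419   -0.95320893]
```

```bash
python3 -m inch '1 0 0 0.006 0 0 0; 1 0 0 0.012 0 0 0; 1 0 0 0.015 0 0 0; 1 0 0 0.015 0 0 0; 1 0 0 0.015 0 0 0'
python3 - <<'E'
from station import arm
from h import *
f=arm.grab_frame("wrist")
s=arm.get_state(); print(s["eef_pos"],s["width"],s["force"])
T=f["tool_from_camera"]; z=f["range_z"]
for uv in [(320,210),(305,214),(340,214),(322,240),(322,250)]:
    d=rays(f,uv,True)[0]; d=d/abs(d[2])*z[uv[1],uv[0]]; print(uv,(T[:3,:3]@d+T[:3,3]).round(4))
E
```

```text
t: 6.5
eef_pos: [0.4816, 0.0602, 0.0216]
ee_rot: [-3.142, -0.0, 3.112]
force: [0.2, 0.6, -0.2]
width: 0.0192
[0.48166406 0.06020501 0.02165542] 0.018987045773072628 [-0.40316281  0.06045753  0.26581984]
(320, 210) [ 0.0185 -0.0009  0.0119]
(305, 214) [ 0.0163 -0.0095  0.0114]
(340, 214) [0.0163 0.0107 0.0113]
(322, 240) [ 0.0092  0.0002 -0.0105]
(322, 250) [ 0.0041  0.0002 -0.0117]
```

Lens underside is about 1 mm above the mat; releasing.

```bash
python3 -m inch '0.7 0 0 0.002 0 0 0; 0.5 0 0 0.002 0 0 0; 0 0 0 0.002 0 0 0; 0 0 0 0.002 0 0 0; 0 0 0 0 0 0 0; 0 0 0 -0.02 0 0 0; 0 0 0 -0.1 0 0 0; 0 0 0 -0.25 0 0 0; 0 0 0 -0.4 0 0 0; 0 0 0 -0.5 0 0 0; 0 0 0 -0.6 0 0 0; 0 0 0 -0.6 0 0 0'
python3 - <<'E'
from station import arm
from h import *
s=arm.get_state(); f=arm.grab_frame("wrist"); print(s["eef_pos"],s["width"],togo(s,[.576,.253,.2],-np.pi-.03))
cv2.imwrite("pics/w6.png",f["img"][:,:,::-1]); np.savez("/tmp/w6.npz",p=s["eef_pos"],r=s["ee_rot"],**f)
E
```

```text
t: 7.75
eef_pos: [0.4839, 0.0609, 0.2066]
ee_rot: [3.138, 0.008, 3.112]
force: [0.6, 0.2, -0.4]
width: 0.0876
[0.4838601  0.06091434 0.20661212] 0.087579245963221 {'shift': array([-0.2882,  0.6489,  0.0263]), 'rot': array([0.003 , 0.0072, 0.0008])}
```

View pics/w6.png

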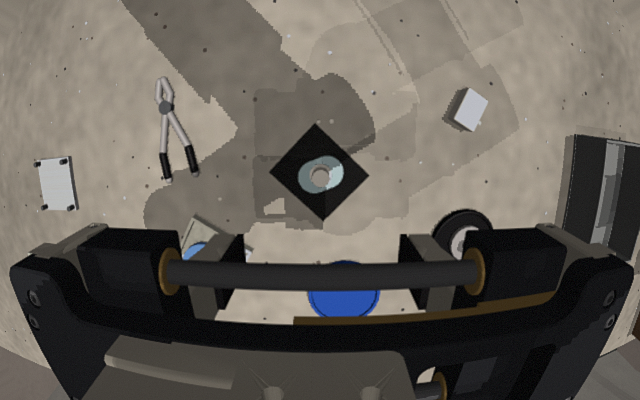

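The lens sits flat on the mat, with its stem at (320,177) and the mat centre at about (320,172). Pliers and white block are undisturbed. Next is a look at the gauge in the cradle.

```bash
python3 -m inch '0 -0.06 0.14 0 0 0 0; 0 -0.12 0.28 0.02 0 0 0; 0 -0.18 0.42 0.026 0 0 0; 0 -0.24 0.54 0.026 0 0 0; 0 -0.288 0.649 0.026 0 0 0; 0 -0.288 0.649 0.026 0 0 0; 0 -0.288 0.649 0.026 0 0 0; 0 -0.288 0.649 0.026 0 0 0'
cat > look.py <<'E'
import sys
from station import arm
from h import *
def look(name):
    s=arm.get_state(); f=arm.grab_frame("wrist"); print(s["t"],s["eef_pos"],s["width"])
    cv2.imwrite(f"pics/{name}.png",f["img"][:,:,::-1])
    np.savez(f"/tmp/{name}.npz",p=s["eef_pos"],r=s["ee_rot"],**f)
    W=cam(f,(s["eef_pos"],s["ee_rot"]))
    v,u=np.mgrid[:400,:640]; d=rays(f,np.c_[u.ravel(),v.ravel()],True); d=d/np.abs(d[:,2:])*f["range_z"].reshape(-1,1)
    P=(d@W[:3,:3].T+W[:3,3]).reshape(400,640,3)
    return s,f,W,P
E
python3 - <<'E'
from look import *
s,f,W,P=look("w7")
E
```

```text
t: 8.6
eef_pos: [0.5731, 0.2515, 0.1931]
ee_rot: [-3.141, -0.001, 3.112]
force: [-0.2, -0.9, 0.4]
width: 0.0876
8.6 [0.5731271  0.25150231 0.19311028] 0.08763075185919483
```

View pics/w7.png

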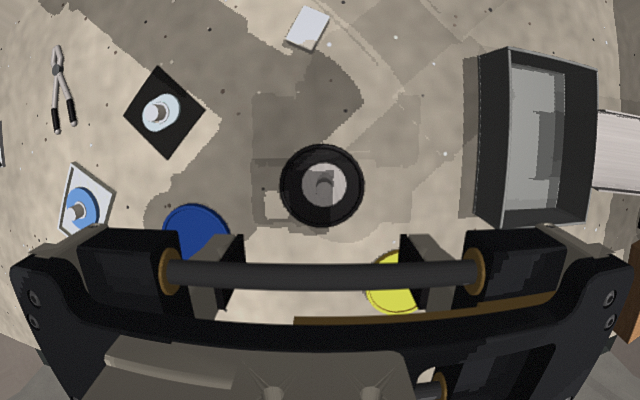

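The cradle ring is centred near (322,185), and the gauge stem top is near (325,188).

```bash
python3 - <<'E'
from h import *
f=dict(np.load("/tmp/w7.npz")); W=cam(f,(f["p"],f["r"])); img=f["img"]
hsv=cv2.cvtColor(img,cv2.COLOR_RGB2HSV)
m=np.zeros((400,640),np.uint8); m[135:232,270:375]=(hsv[135:232,270:375,2]<60)
c,_=cv2.findContours(m,cv2.RETR_EXTERNAL,cv2.CHAIN_APPROX_NONE); q=max(c,key=cv2.contourArea)[:,0]
for z in(.0,.012):
    w=toplane(f,q,z,W,True)[:,:2].astype(np.float32)
    print("cradle",z,cv2.minEnclosingCircle(w),cv2.fitEllipse(w*1000))
z=f["range_z"]
v,u=np.mgrid[140:230,275:370]
d=rays(f,np.c_[u.ravel(),v.ravel()],True); d=d/np.abs(d[:,2:])*z[v,u].reshape(-1,1)
P=d@W[:3,:3].T+W[:3,3]
for lo,hi in((.033,.045),(.0135,.018),(.0105,.0135)):
    s=(P[:,2]>lo)&(P[:,2]<hi); a=P[s]; print(lo,s.sum(),np.median(a,0).round(4),((a.min(0)+a.max(0))/2).round(4),np.ptp(a,axis=0).round(4))
s=P[:,2]>.036; print(u.ravel()[s].mean(),v.ravel()[s].mean(),toplane(f,[u.ravel()[s].mean(),v.ravel()[s].mean()],.04,W,True))
cv2.imwrite("pics/w7z.png",cv2.resize(img[135:232,270:375],None,fx=6,fy=6,interpolation=cv2.INTER_NEAREST)[:,:,::-1])
E
```

```text
cradle 0.0 ((0.582227885723114, 0.2503276467323303), 0.05060426890850067) ((582.1824340820312, 250.724365234375), (98.07133483886719, 99.460693359375), 86.50934600830078)
cradle 0.012 ((0.5794864296913147, 0.25044527649879456), 0.04888032376766205) ((579.4425659179688, 250.82846069335938), (94.72368621826172, 96.06559753417969), 86.50932312011719)
0.033 237 [0.5758 0.2538 0.0399] [0.5763 0.2539 0.0376] [0.0167 0.0167 0.0083]
0.0135 1253 [0.5738 0.2534 0.0161] [0.5798 0.2512 0.0157] [0.0924 0.0933 0.0044]
0.0105 1009 [0.5741 0.2509 0.012 ] [0.5798 0.2503 0.012 ] [0.0963 0.0957 0.003 ]
324.03076923076924 188.46153846153845 [[0.57510038 0.25393403 0.04      ]]
```

View pics/w7z.png

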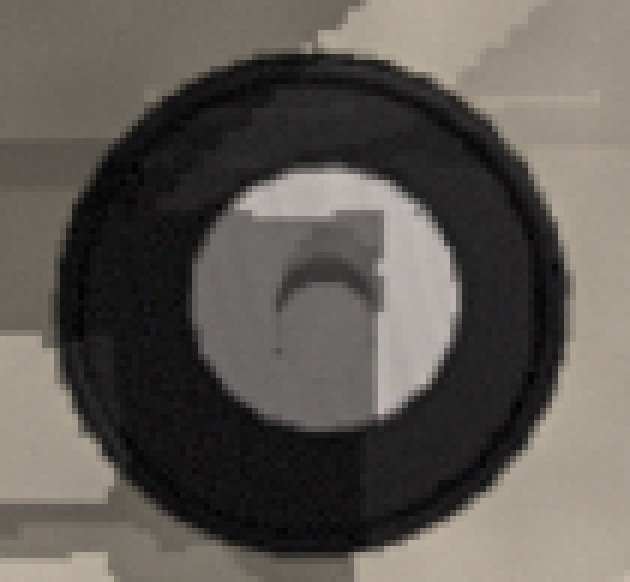

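```bash
python3 - <<'E'
from h import *
from station import arm
s=arm.get_state();print(s["eef_pos"],togo(s,[.576,.2538,.020],-np.pi-.03))
E
```

```text
[0.5732478  0.25135009 0.19355656] {'shift': array([-0.0094,  0.0087,  0.5785]), 'rot': array([-0.0005, -0.0007, -0.0003])}
```

```bash
python3 -m inch '0 -0.009 0.009 0.14 0 0 0; 0 -0.009 0.009 0.28 0 0 0; 0 -0.009 0.009 0.4 0 0 0; 0 -0.009 0.009 0.49 0 0 0; 0 -0.009 0.009 0.54 0 0 0; 0 -0.009 0.009 0.56 0 0 0; 0 -0.009 0.009 0.565 0 0 0; 0 -0.009 0.009 0.565 0 0 0'
python3 - <<'E'
from look import *
s,f,W,P=look("w8"); print(s["force"]); s=arm.get_state();print(s["eef_pos"],togo(s,[.576,.2538,.020],-np.pi-.03))
E
```

```text
t: 9.45
eef_pos: [0.577, 0.2549, 0.0254]
ee_rot: [3.141, 0.001, 3.112]
force: [-0.9, 0.4, 0.1]
width: 0.0879
9.45 [0.577049   0.25487048 0.02536777] 0.0879249590390402
[-0.9238616   0.36322862  0.13175799]
[0.57717854 0.25505593 0.02563918] {'shift': array([ 0.0038, -0.0043,  0.0188]), 'rot': array([0.0011, 0.0014, 0.0001])}
```

View pics/w8.png

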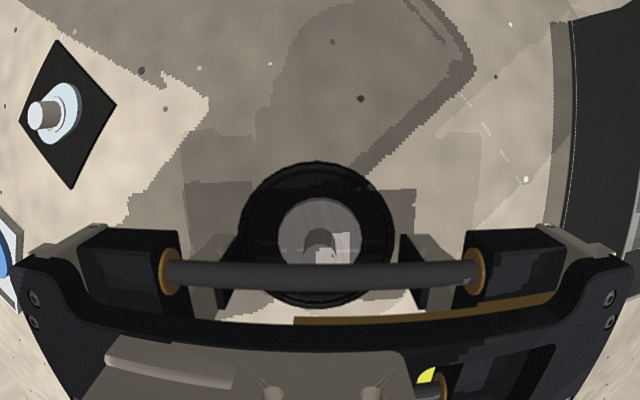

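```bash
python3 -m inch '0 0.003 -0.003 0.008 0 0 0; 0 0.003 -0.003 0.015 0 0 0; 0.7 0.003 -0.003 0.015 0 0 0; 0.7 0.003 -0.003 0.015 0 0 0; 0.7 0.003 -0.003 0.015 0 0 0; 0.7 0.003 -0.003 0.015 0 0 0; 1 0.003 -0.003 0.015 0 0 0; 1 0.003 -0.003 0.015 0 0 0; 1 0.003 -0.003 0.015 0 0 0; 1 0.003 -0.003 0.015 0 0 0; 1 0.003 -0.003 0.015 0 0 0; 1 0.003 -0.003 0.015 0 0 0' 30
python3 -m inch '1 0 0 0 0 0 0; 1 0 0 0 0 0 0; 1 0 0 0 0 0 0'
```

```text
t: 10.7
eef_pos: [0.5757, 0.254, 0.0199]
ee_rot: [3.142, 0.0, 3.112]
force: [-0.4, -0.0, 0.0]
width: 0.0169
t: 11.0
eef_pos: [0.5757, 0.2539, 0.0199]
ee_rot: [-3.142, -0.0, 3.112]
force: [-0.7, -0.2, 0.6]
width: 0.0171
```

```bash
python3 -m inch '1 0 0 -0.02 0 0 0; 1 0 0 -0.08 0 0 0; 1 0 0 -0.16 0 0 0; 1 0 0 -0.24 0 0 0; 1 0 0 -0.3 0 0 0; 1 0 0 -0.33 0 0 0; 1 0 0 -0.33 0 0 0; 1 0 0 -0.33 0 0 0'
python3 - <<'E'
from look import *
s,f,W,P=look("w9"); print(s["force"]); s=arm.get_state();print(s["eef_pos"],togo(s,[.4725,-.3592,.12],-np.pi-.03))
E
```

```text
t: 11.8
eef_pos: [0.5752, 0.2537, 0.1181]
ee_rot: [-3.141, -0.001, 3.112]
force: [0.4, -0.1, -2.1]
width: 0.017
11.8 [0.57516095 0.25372256 0.11809647] 0.016959121947665676
[ 0.36652582 -0.13082435 -2.11231307]
[0.5749534  0.25355936 0.11768153] {'shift': array([ 0.2799, -2.0519, -0.0054]), 'rot': array([-0.0009, -0.0015, -0.0001])}
```

View pics/w9.png

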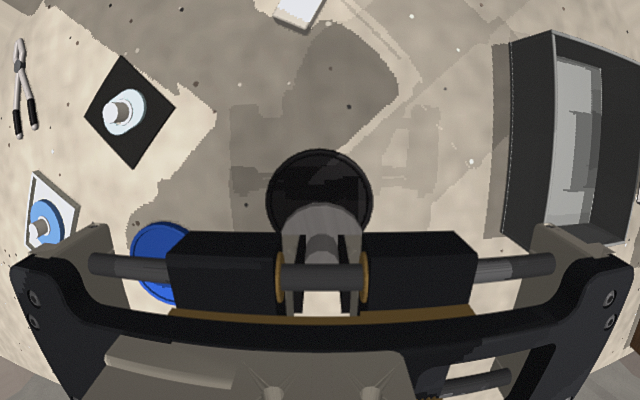

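Gauge held, weight shows (−2.1 N). Carrying it to the stand.

```bash
python3 -m inch '1 0.02 -0.06 0 0 0 0; 1 0.04 -0.18 0 0 0 0; 1 0.06 -0.31 0 0 0 0; 1 0.08 -0.44 0 0 0 0; 1 0.1 -0.57 0 0 0 0; 1 0.12 -0.7 0 0 0 0; 1 0.14 -0.83 0 0 0 0; 1 0.15 -0.95 0 0 0 0; 1 0.15 -1 0 0 0 0; 1 0.15 -1 0 0 0 0'
python3 -m inch '1 0.02 -0.06 0 0 0 0; 1 0.04 -0.18 0 0 0 0; 1 0.06 -0.31 0 0 0 0; 1 0.08 -0.44 0 0 0 0; 1 0.1 -0.57 0 0 0 0; 1 0.12 -0.7 0 0 0 0; 1 0.13 -0.83 0 0 0 0; 1 0.13 -0.95 0 0 0 0; 1 0.13 -1 0 0 0 0; 1 0.13 -1 0 0 0 0; 1 0.13 -1 0 0 0 0'
python3 - <<'E'
from look import *
s,f,W,P=look("w10"); print(s["force"]); s=arm.get_state();print(s["eef_pos"],togo(s,[.4725,-.3592,.06],-np.pi-.03))
E
```

```text
t: 12.85
eef_pos: [0.5207, -0.0466, 0.1182]
ee_rot: [-3.141, -0.001, 3.109]
force: [0.2, 0.5, -2.0]
width: 0.0173
t: 13.95
eef_pos: [0.4737, -0.3425, 0.1182]
ee_rot: [3.141, -0.001, 3.111]
force: [-0.3, 1.0, -1.7]
width: 0.0171
13.95 [ 0.47373401 -0.34247829  0.11817496] 0.017073447633226626
[-0.31526178  1.03514886 -1.67396528]
[ 0.47387047 -0.34214849  0.11843777] {'shift': array([ 0.0028, -0.057 ,  0.1948]), 'rot': array([ 0.0005, -0.0006,  0.0006])}
```

View pics/w10.png

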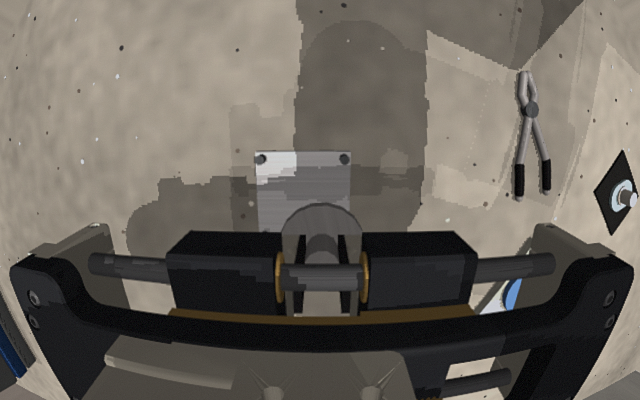

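```bash
python3 -m inch '1 0.003 -0.057 0 0 0 0; 1 0.003 -0.057 0 0 0 0; 1 0.003 -0.057 0.08 0 0 0; 1 0.003 -0.057 0.16 0 0 0; 1 0.003 -0.057 0.23 0 0 0; 1 0.003 -0.057 0.27 0 0 0; 1 0.003 -0.057 0.285 0 0 0; 1 0.003 -0.057 0.285 0 0 0; 1 0.003 -0.057 0.285 0 0 0'
python3 - <<'E'
from look import *
s,f,W,P=look("w11"); print(s["force"]); s=arm.get_state();print(s["eef_pos"],togo(s,[.4725,-.3592,.0205],-np.pi-.03))
E
```

```text
t: 14.9
eef_pos: [0.4731, -0.3605, 0.0343]
ee_rot: [-3.141, 0.001, 3.112]
force: [0.1, -0.6, -1.8]
width: 0.017
14.9 [ 0.47314808 -0.36051049  0.03430251] 0.016959751467264823
[ 0.12012377 -0.60827226 -1.84430077]
[ 0.47319873 -0.36056279  0.03444207] {'shift': array([0.0025, 0.0045, 0.0465]), 'rot': array([-0.0007,  0.0015,  0.0005])}
```

View pics/w11.png

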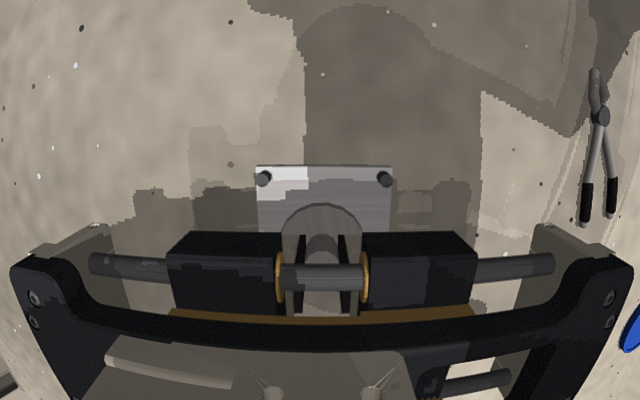

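The gauge is centred between the posts ((263,179), (384,179)). Lowering in small steps.

```bash
python3 -m inch '1 0.002 0.004 0.015 0 0 0; 1 0.002 0.004 0.03 0 0 0; 1 0.002 0.004 0.038 0 0 0; 1 0.002 0.004 0.043 0 0 0; 1 0.002 0.004 0.043 0 0 0; 1 0.002 0.004 0.043 0 0 0'
```

```text
t: 15.55
eef_pos: [0.4719, -0.3591, 0.0204]
ee_rot: [3.142, -0.0, 3.112]
force: [-0.5, -0.3, -1.6]
width: 0.017
```

```bash
python3 -m inch '1 0 0 0.002 0 0 0; 1 0 0 0.002 0 0 0; 0.75 0 0 0.002 0 0 0; 0.6 0 0 0.002 0 0 0; 0 0 0 0 0 0 0; 0 0 0 0 0 0 0; 0 0 0 -0.01 0 0 0; 0 0 0 -0.08 0 0 0; 0 0 0 -0.2 0 0 0; 0 0 0 -0.35 0 0 0; 0 0 0 -0.5 0 0 0; 0 0 0 -0.55 0 0 0'
python3 -m inch '0 0 0 0 0 0 0; 0 0 0 0 0 0 0'
python3 - <<'E'
from look import *
s,f,W,P=look("w12"); print(s["force"],togo(s,[.597,-.097,.2],-np.pi-.03))
a=P[120:235,250:390].reshape(-1,3)
for lo,hi in((.036,.043),(.0135,.0175)):
    b=a[(a[:,2]>lo)&(a[:,2]<hi)]; print(lo,len(b),np.median(b,0).round(4),((b.min(0)+b.max(0))/2).round(4),np.ptp(b,axis=0).round(4))
E
```

```text
t: 16.75
eef_pos: [0.4738, -0.3603, 0.1912]
ee_rot: [-3.138, 0.007, 3.112]
force: [-0.4, -0.1, 0.4]
width: 0.0858
t: 16.95
eef_pos: [0.4717, -0.3589, 0.1855]
ee_rot: [3.141, 0.001, 3.112]
force: [0.0, 0.2, -0.8]
width: 0.0876
16.95 [ 0.47165977 -0.35886763  0.18551918] 0.08760146087336977
[ 0.00583809  0.15695554 -0.7875037 ] {'shift': array([-0.3915,  0.885 , -0.0478]), 'rot': array([ 0.0002,  0.0006, -0.    ])}
0.036 237 [ 0.4725 -0.3593  0.0401] [ 0.4725 -0.3594  0.0389] [0.0169 0.0163 0.0056]
0.0135 1287 [ 0.4701 -0.3588  0.0161] [ 0.471  -0.361   0.0156] [0.0751 0.075  0.0038]
```

View pics/w12.png

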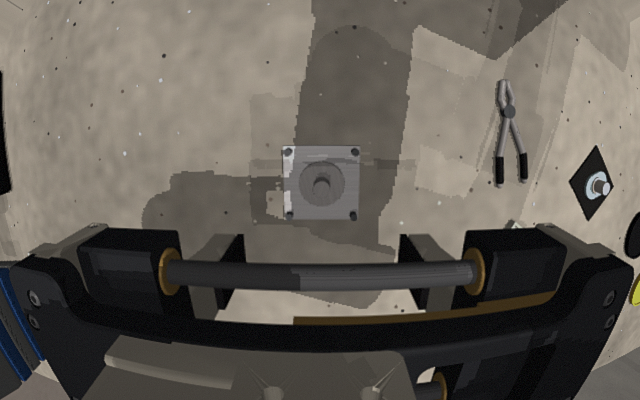

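The gauge sits flat and centred on the stand: stem at (0.4725, −0.3594) and top at 0.040. Next, the blank in the tray.

```bash
python3 -m inch '0 -0.06 0.13 0 0 0 0; 0 -0.12 0.26 0 0 0 0; 0 -0.18 0.4 0 0 0 0; 0 -0.24 0.54 -0.02 0 0 0; 0 -0.3 0.68 -0.04 0 0 0; 0 -0.36 0.81 -0.048 0 0 0; 0 -0.391 0.885 -0.048 0 0 0; 0 -0.391 0.885 -0.048 0 0 0; 0 -0.391 0.885 -0.048 0 0 0'
python3 - <<'E'
from look import *
s,f,W,P=look("w13")
img=f["img"]; hsv=cv2.cvtColor(img,cv2.COLOR_RGB2HSV)
a=P[110:235,230:410].reshape(-1,3)
for lo,hi in((.033,.04),(.0125,.0155),(.0095,.0125)):
    b=a[(a[:,2]>lo)&(a[:,2]<hi)]; print(lo,len(b),np.median(b,0).round(4),((b.min(0)+b.max(0))/2).round(4),np.ptp(b,axis=0).round(4))
m=((hsv[...,0]>95)&(hsv[...,0]<125)&(hsv[...,1]>60)).astype(np.uint8); m[236:]=0
c,_=cv2.findContours(m,cv2.RETR_EXTERNAL,cv2.CHAIN_APPROX_NONE)
for q in c:
    if cv2.contourArea(q)>300: print(q[:,0].mean(0),cv2.fitEllipse((toplane(f,q[:,0],.013,W,True)[:,:2]*1000).astype(np.float32)))
m=((hsv[...,2]>120)&(hsv[...,1]<60)).astype(np.uint8)
cv2.imwrite("pics/w13z.png",cv2.resize(img[110:235,230:410],None,fx=4.4,fy=4.4,interpolation=cv2.INTER_NEAREST)[:,:,::-1])
E
```

```text
t: 17.9
eef_pos: [0.5964, -0.0966, 0.1981]
ee_rot: [-3.141, -0.003, 3.113]
force: [-0.7, -0.9, -0.0]
width: 0.0877
17.9 [ 0.59642142 -0.09662635  0.19813382] 0.08772909335711968
0.033 268 [ 0.5974 -0.0994  0.0361] [ 0.5976 -0.0999  0.0358] [0.0199 0.0182 0.0052]
0.0125 2305 [ 0.595  -0.0989  0.014 ] [ 0.5954 -0.1017  0.014 ] [0.1307 0.139  0.003 ]
0.0095 837 [ 0.598  -0.1031  0.0118] [ 0.5964 -0.1006  0.011 ] [0.1325 0.1396 0.003 ]
[465.30693069 210.21287129] ((635.715087890625, 84.2909164428711), (77.06873321533203, 103.74852752685547), 178.29345703125)
[319.13207547 181.25157233] ((597.6646728515625, -99.52769470214844), (63.618831634521484, 63.9736213684082), 89.84030151367188)
```

View pics/w13z.png

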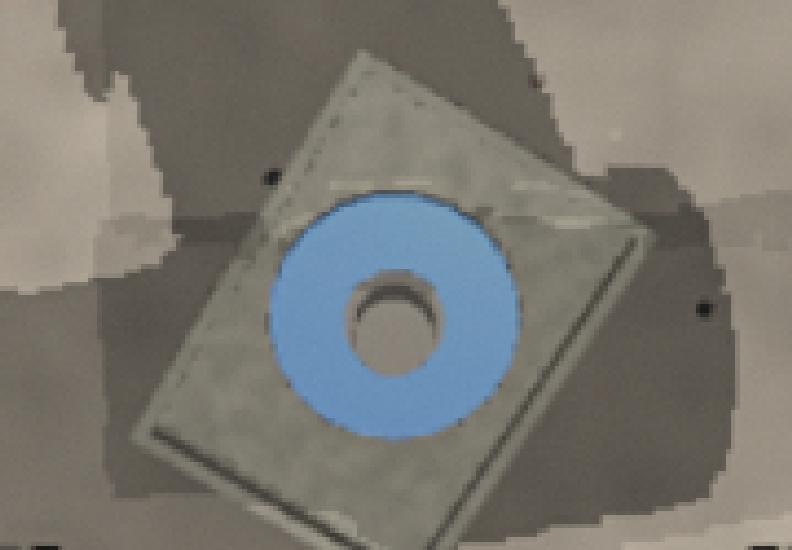

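View pics/w13.png

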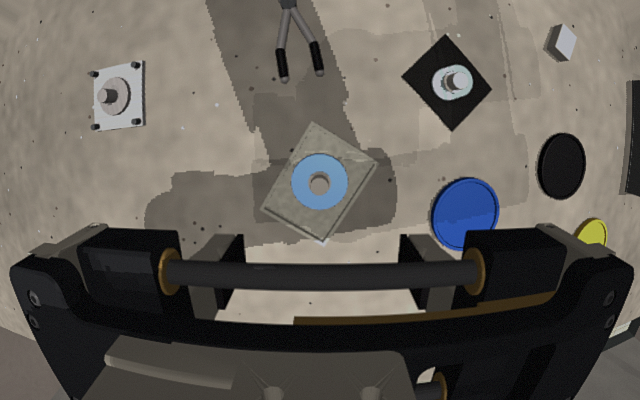

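The blank disc is at (319,181), stem top at (319,184), and the tray corners at (312,121), (379,163), (260,209) and (322,242).

```bash
python3 - <<'E'
from h import *
from station import arm
f=dict(np.load("/tmp/w13.npz")); W=cam(f,(f["p"],f["r"]))
uv=np.array([(362,50),(655,232),(133,437)])/4.4+[229.6,109.6]; uv=np.r_[uv,[(322,242)]]
p=toplane(f,uv,.012,W,True); print(p.round(4)); print((p[1]+p[2])/2,(p[0]+p[3])/2)
print(np.linalg.norm(p[0]-p[1]),np.linalg.norm(p[0]-p[2]))
s=arm.get_state();print(s["eef_pos"],togo(s,[.5975,-.0996,.0185],-np.pi-.03))
E
```

```text
[[ 0.5289 -0.1053  0.012 ]
 [ 0.577  -0.0315  0.012 ]
 [ 0.6282 -0.1703  0.012 ]
 [ 0.6719 -0.0982  0.012 ]]
[ 0.60258761 -0.1008986   0.012     ] [ 0.6004056  -0.10178463  0.012     ]
0.08811128531834171 0.11865751678511771
[ 0.5962605  -0.09726047  0.19843733] {'shift': array([-0.0059, -0.0075,  0.5998]), 'rot': array([-0.0003, -0.0025,  0.0005])}
```

```bash
python3 -m inch '0 -0.006 -0.0075 0.14 0 0 0; 0 -0.006 -0.0075 0.28 0 0 0; 0 -0.006 -0.0075 0.42 0 0 0; 0 -0.006 -0.0075 0.51 0 0 0; 0 -0.006 -0.0075 0.56 0 0 0; 0 -0.006 -0.0075 0.58 0 0 0; 0 -0.006 -0.0075 0.586 0 0 0; 0 -0.006 -0.0075 0.586 0 0 0; 0 -0.006 -0.0075 0.586 0 0 0'
python3 - <<'E'
from look import *
s,f,W,P=look("w14"); print(s["force"]); s=arm.get_state();print(s["eef_pos"],togo(s,[.5975,-.0996,.0185],-np.pi-.03))
E
```

```text
t: 18.85
eef_pos: [0.5994, -0.0997, 0.0252]
ee_rot: [3.141, 0.002, 3.112]
force: [-0.8, -0.4, 0.3]
width: 0.0874
18.85 [ 0.59941649 -0.09969661  0.02516943] 0.08740539231023003
[-0.76678467 -0.39977704  0.31451382]
[ 0.59940956 -0.0995743   0.0252021 ] {'shift': array([ 0.0064, -0.0003,  0.0223]), 'rot': array([0.0002, 0.0018, 0.0002])}
```

View pics/w14.png

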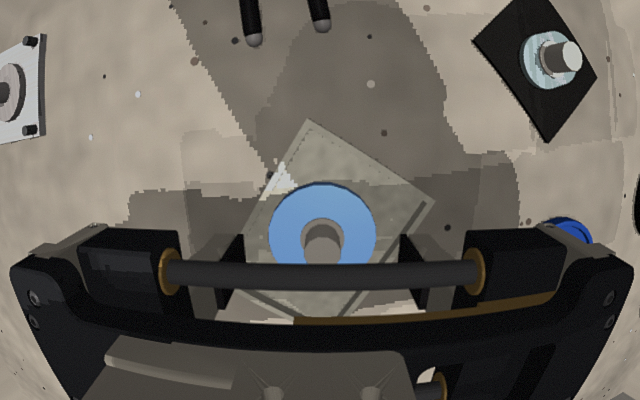

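```bash
python3 -m inch '0 0.006 0 0.01 0 0 0; 0 0.006 0 0.02 0 0 0; 0.7 0.006 0 0.02 0 0 0; 0.7 0.006 0 0.02 0 0 0; 0.7 0.006 0 0.02 0 0 0; 0.7 0.006 0 0.02 0 0 0; 1 0.006 0 0.02 0 0 0; 1 0.006 0 0.02 0 0 0; 1 0.006 0 0.02 0 0 0; 1 0.006 0 0.02 0 0 0; 1 0.006 0 0.02 0 0 0; 1 0.006 0 0.02 0 0 0' 20
python3 -m inch '1 0 0 0 0 0 0; 1 0 0 0 0 0 0; 1 0 0 0 0 0 0'
```

```text
t: 20.1
eef_pos: [0.5969, -0.0995, 0.0181]
ee_rot: [3.142, 0.0, 3.112]
force: [1.1, -0.1, 0.0]
width: 0.0194
t: 20.4
eef_pos: [0.5969, -0.0995, 0.018]
ee_rot: [3.142, -0.0, 3.112]
force: [0.1, -0.1, -0.2]
width: 0.0189
```

```bash
python3 -m inch '1 0 0 -0.02 0 0 0; 1 0 0 -0.08 0 0 0; 1 0 0 -0.16 0 0 0; 1 0 0 -0.24 0 0 0; 1 0 0 -0.3 0 0 0; 1 0 0 -0.33 0 0 0; 1 0 0 -0.33 0 0 0; 1 0 0 -0.33 0 0 0'
python3 - <<'E'
from look import *
s,f,W,P=look("w15"); print(s["force"]); s=arm.get_state();print(s["eef_pos"],togo(s,[.5795,.2505,.12],-np.pi-.03))
E
```

```text
t: 21.2
eef_pos: [0.5965, -0.0994, 0.1164]
ee_rot: [3.141, -0.001, 3.112]
force: [-1.3, 0.7, -2.1]
width: 0.0195
21.2 [ 0.59647372 -0.09939503  0.11644989] 0.019503641495970246
[-1.27812897  0.66666228 -2.13218407]
[ 0.59620929 -0.09946763  0.11599014] {'shift': array([ 0.0908,  1.1644, -0.0132]), 'rot': array([ 0.    , -0.0016, -0.0001])}
```

View pics/w15.png

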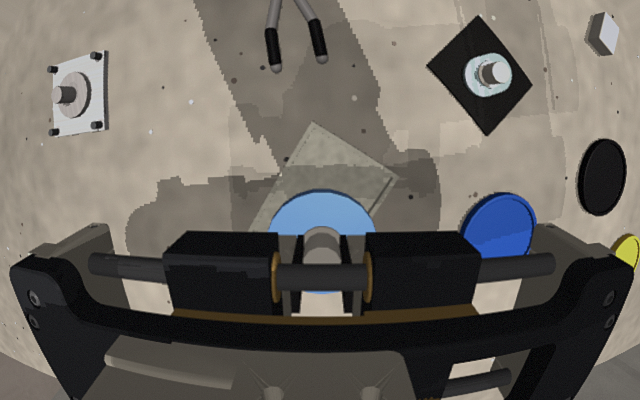

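The blank is held level and clear of the tray. Carrying it to the cradle.

```bash
python3 -m inch '1 0.01 0.06 0 0 0 0; 1 0.02 0.18 0 0 0 0; 1 0.03 0.31 0 0 0 0; 1 0.04 0.44 0 0 0 0; 1 0.05 0.57 0 0 0 0; 1 0.06 0.7 0 0 0 0; 1 0.07 0.83 0 0 0 0; 1 0.08 0.94 0 0 0 0; 1 0.09 1 0 0 0 0; 1 0.09 1 0 0 0 0'
python3 - <<'E'
from look import *
s=arm.get_state();print(s["eef_pos"],togo(s,[.5795,.2505,.05],-np.pi-.03))
E
```

```text
t: 22.25
eef_pos: [0.5782, 0.203, 0.1158]
ee_rot: [-3.141, -0.001, 3.114]
force: [0.7, -0.4, -0.3]
width: 0.0193
[0.57818907 0.203032   0.11580573] {'shift': array([-0.0003,  0.1585,  0.2192]), 'rot': array([-0.0009, -0.0014,  0.0025])}
```

```bash
python3 -m inch '1 0 0.08 0 0 0 0; 1 0 0.14 0 0 0 0; 1 0 0.158 0 0 0 0; 1 0 0.158 0.08 0 0 0; 1 0 0.158 0.17 0 0 0; 1 0 0.158 0.23 0 0 0; 1 0 0.158 0.26 0 0 0; 1 0 0.158 0.265 0 0 0; 1 0 0.158 0.265 0 0 0; 1 0 0.158 0.265 0 0 0'
python3 - <<'E'
from look import *
s,f,W,P=look("w16");
s=arm.get_state();print(s["eef_pos"],togo(s,[.5795,.2505,.0225],-np.pi-.03))
E
```

```text
t: 23.25
eef_pos: [0.581, 0.2489, 0.0387]
ee_rot: [3.141, 0.001, 3.112]
force: [0.2, 0.3, -0.5]
width: 0.0192
23.25 [0.58101491 0.2489043  0.03869896] 0.01920942665770495
[0.58096905 0.24895428 0.03874268] {'shift': array([0.0051, 0.0049, 0.0541]), 'rot': array([0.0011, 0.0014, 0.0003])}
```

View pics/w16.png

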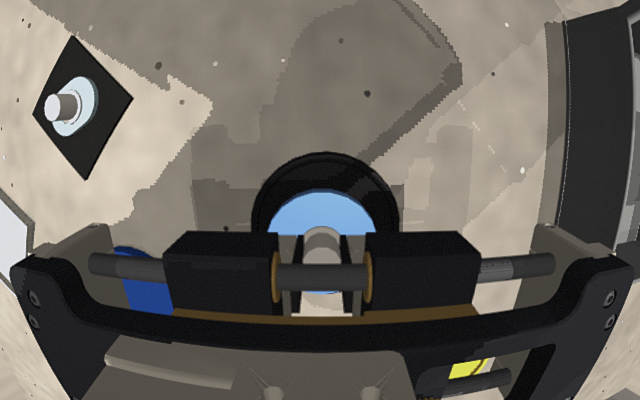

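The blank is concentric with the cradle (ring spans columns 251–399, disc centred at about 323). Lowering.

```bash
python3 -m inch '1 0.005 0.006 0.015 0 0 0; 1 0.005 0.006 0.03 0 0 0; 1 0.005 0.006 0.042 0 0 0; 1 0.005 0.006 0.048 0 0 0; 1 0.005 0.006 0.052 0 0 0; 1 0.005 0.006 0.052 0 0 0; 1 0.005 0.006 0.052 0 0 0'
```

```text
t: 24.0
eef_pos: [0.5789, 0.2504, 0.022]
ee_rot: [-3.142, -0.0, 3.112]
force: [-1.0, -0.5, 1.0]
width: 0.019
```

```bash
python3 -m inch '0.75 0 0 0 0 0 0; 0.6 0 0 0 0 0 0; 0 0 0 0 0 0 0; 0 0 0 0 0 0 0; 0 0 0 0 0 0 0; 0 0 0 -0.01 0 0 0; 0 0 0 -0.08 0 0 0; 0 0 0 -0.2 0 0 0; 0 0 0 -0.35 0 0 0; 0 0 0 -0.5 0 0 0; 0 0 0 -0.55 0 0 0; 0 0 0 -0.55 0 0 0'
python3 -m inch '0 0 0 0 0 0 0; 0 0 0 0 0 0 0'
python3 - <<'E'
from look import *
s,f,W,P=look("w17"); print(togo(s,[.482,.060,.2],-np.pi-.03))
a=P[130:235,250:390].reshape(-1,3)
for lo,hi in((.036,.043),(.0165,.02),(.0105,.0135)):
    b=a[(a[:,2]>lo)&(a[:,2]<hi)]; print(lo,len(b),np.median(b,0).round(4),((b.min(0)+b.max(0))/2).round(4),np.ptp(b,axis=0).round(4))
E
```

```text
t: 25.2
eef_pos: [0.5803, 0.2514, 0.191]
ee_rot: [3.138, 0.005, 3.112]
force: [0.1, -0.4, -0.1]
width: 0.0876
t: 25.4
eef_pos: [0.5781, 0.25, 0.1856]
ee_rot: [-3.14, -0.002, 3.112]
force: [0.0, -0.4, 0.8]
width: 0.0878
25.4 [0.57813678 0.24998871 0.18561906] 0.08781108951776628
{'shift': array([ 0.3014, -0.6427, -0.0466]), 'rot': array([-0.0012, -0.0018,  0.    ])}
0.036 288 [0.5791 0.2503 0.0401] [0.5793 0.2503 0.0393] [0.0182 0.0184 0.0065]
0.0165 2244 [0.5775 0.2505 0.0181] [0.5798 0.2502 0.0182] [0.0638 0.0632 0.0035]
0.0105 1075 [0.5761 0.2507 0.012 ] [0.5797 0.2506 0.012 ] [0.0966 0.0968 0.003 ]
```

View pics/w17.png

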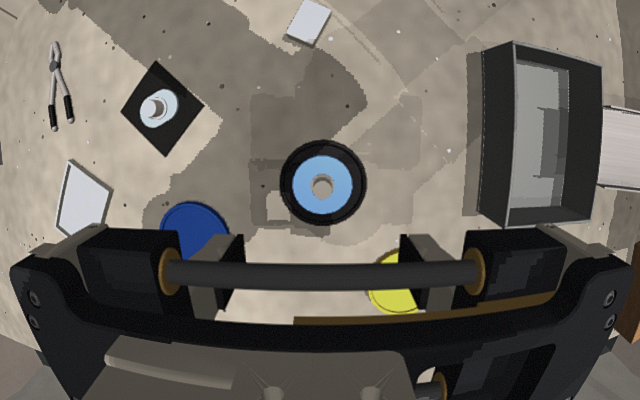

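The blank is flat and centred in the cradle: disc centre (0.5798, 0.2502), cradle (0.5797, 0.2506). Now the lens on the mat.

```bash
python3 -m inch '0 0.06 -0.13 0 0 0 0; 0 0.12 -0.27 0 0 0 0; 0 0.19 -0.41 -0.02 0 0 0; 0 0.25 -0.54 -0.04 0 0 0; 0 0.3 -0.64 -0.046 0 0 0; 0 0.3 -0.64 -0.046 0 0 0; 0 0.3 -0.64 -0.046 0 0 0; 0 0.3 -0.64 -0.046 0 0 0'
python3 - <<'E'
from look import *
s,f,W,P=look("w18")
a=P[120:235,250:390].reshape(-1,3)
for lo,hi in((.0275,.035),(.0075,.0105)):
    b=a[(a[:,2]>lo)&(a[:,2]<hi)]; c=(b.min(0)+b.max(0))/2; print(lo,len(b),np.median(b,0).round(4),c.round(4),np.ptp(b,axis=0).round(4))
s=arm.get_state();print(s["eef_pos"],togo(s,[.482,.060,.0145],-np.pi-.03))
cv2.imwrite("pics/w18z.png",cv2.resize(f["img"][120:235,250:390],None,fx=5,fy=5,interpolation=cv2.INTER_NEAREST)[:,:,::-1])
E
```

```text
t: 26.25
eef_pos: [0.4834, 0.0615, 0.2003]
ee_rot: [-3.141, -0.001, 3.112]
force: [0.9, 0.5, 0.7]
width: 0.0876
26.25 [0.48343838 0.06154491 0.20025908] 0.0875808206408874
0.0275 256 [0.4807 0.06   0.0311] [0.481  0.0604 0.0303] [0.02   0.0185 0.0055]
0.0075 862 [0.4792 0.0615 0.0091] [0.4812 0.0604 0.009 ] [0.0424 0.0521 0.0029]
[0.48348952 0.06175668 0.20018982] {'shift': array([ 0.0043, -0.0057,  0.619 ]), 'rot': array([-0.0005, -0.0008,  0.0007])}
```

View pics/w18z.png

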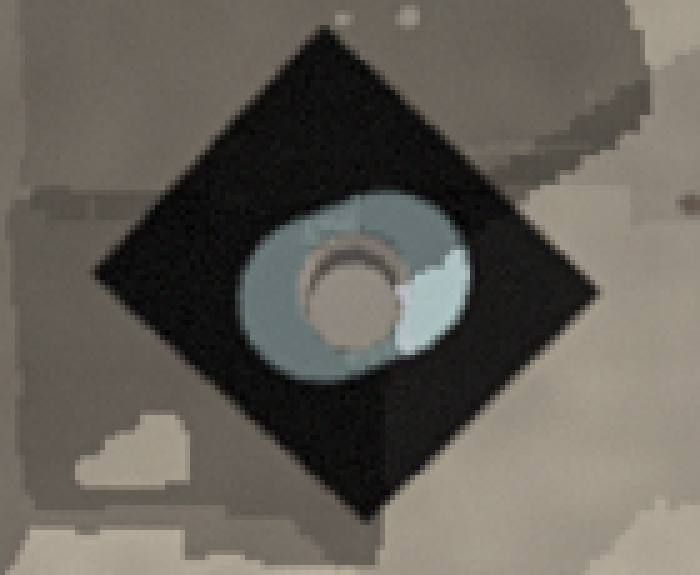

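Lens flat on the mat: the stem is at (0.481, 0.060) and its top at 0.031. Grasping it.

```bash
python3 -m inch '0 0.008 -0.005 0.14 0 0 0; 0 0.008 -0.005 0.28 0 0 0; 0 0.008 -0.005 0.42 0 0 0; 0 0.008 -0.005 0.53 0 0 0; 0 0.008 -0.005 0.58 0 0 0; 0 0.008 -0.005 0.6 0 0 0; 0 0.008 -0.005 0.605 0 0 0; 0 0.008 -0.005 0.605 0 0 0; 0 0.008 -0.005 0.605 0 0 0'
python3 - <<'E'
from look import *
s=arm.get_state();print(s["eef_pos"],s["force"],togo(s,[.481,.0603,.0145],-np.pi-.03))
E
```

```text
t: 27.2
eef_pos: [0.4815, 0.0603, 0.0202]
ee_rot: [3.141, 0.002, 3.112]
force: [0.8, 1.2, 0.2]
width: 0.0876
[0.48149895 0.06028662 0.02018527] [0.79366515 1.18241003 0.15069446] {'shift': array([ 0.0017, -0.    ,  0.0189]), 'rot': array([0.0008, 0.0015, 0.0005])}
```

```bash
python3 -m inch '0 0.001 0 0.008 0 0 0; 0 0.001 0 0.016 0 0 0; 0.7 0.001 0 0.016 0 0 0; 0.7 0.001 0 0.016 0 0 0; 0.7 0.001 0 0.016 0 0 0; 0.7 0.001 0 0.016 0 0 0; 1 0.001 0 0.016 0 0 0; 1 0.001 0 0.016 0 0 0; 1 0.001 0 0.016 0 0 0; 1 0.001 0 0.016 0 0 0; 1 0.001 0 0.016 0 0 0; 1 0.001 0 0.016 0 0 0' 20
python3 -m inch '1 0 0 0 0 0 0; 1 0 0 0 0 0 0; 1 0 0 0 0 0 0'
python3 -m inch '1 0 0 -0.02 0 0 0; 1 0 0 -0.08 0 0 0; 1 0 0 -0.16 0 0 0; 1 0 0 -0.24 0 0 0; 1 0 0 -0.28 0 0 0; 1 0 0 -0.28 0 0 0; 1 0 0 -0.28 0 0 0'
python3 - <<'E'
from look import *
s,f,W,P=look("w19")
s=arm.get_state();print(s["eef_pos"],s["force"],togo(s,[.602,-.101,.1],-np.pi-.03))
E
```

```text
t: 28.4
eef_pos: [0.4804, 0.0598, 0.0145]
ee_rot: [-3.142, -0.0, 3.112]
force: [0.4, -0.7, -0.2]
width: 0.0191
t: 28.7
eef_pos: [0.4804, 0.0598, 0.0145]
ee_rot: [3.142, 0.0, 3.112]
force: [0.4, 0.1, 0.6]
width: 0.0194
t: 29.4
eef_pos: [0.4803, 0.0598, 0.0985]
ee_rot: [3.141, 0.0, 3.112]
force: [-0.4, -0.5, -0.4]
width: 0.0192
29.4 [0.48026613 0.05976631 0.09853473] 0.019245186281525058
[0.4799953  0.05959061 0.09806511] [-1.13939522 -0.20942069  0.07018301] {'shift': array([-0.4226, -0.5229, -0.0066]), 'rot': array([-0.0001, -0.0005, -0.    ])}
```

View pics/w19.png

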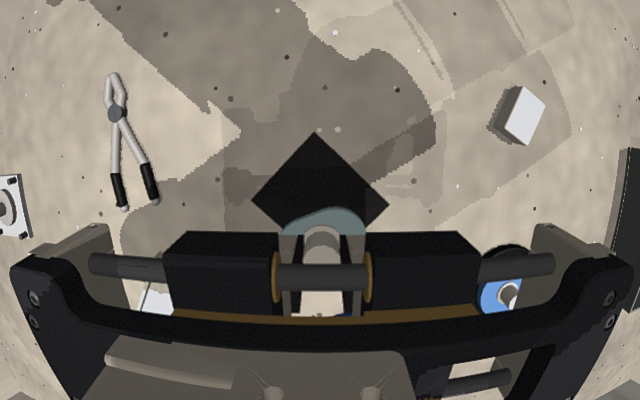

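```bash
python3 -m inch '1 -0.05 -0.06 0 0 0 0; 1 -0.13 -0.16 0 0 0 0; 1 -0.21 -0.26 0 0 0 0; 1 -0.29 -0.36 0 0 0 0; 1 -0.36 -0.45 0 0 0 0; 1 -0.41 -0.51 0 0 0 0; 1 -0.423 -0.523 0 0 0 0; 1 -0.423 -0.523 0.08 0 0 0; 1 -0.423 -0.523 0.16 0 0 0; 1 -0.423 -0.523 0.2 0 0 0; 1 -0.423 -0.523 0.21 0 0 0; 1 -0.423 -0.523 0.21 0 0 0'
python3 - <<'E'
from look import *
s,f,W,P=look("w20")
s=arm.get_state();print(s["eef_pos"],s["force"],togo(s,[.602,-.101,.015],-np.pi-.03))
E
```

```text
t: 30.65
eef_pos: [0.6024, -0.1006, 0.0352]
ee_rot: [-3.141, -0.001, 3.112]
force: [0.0, 0.0, 0.3]
width: 0.0195
30.65 [ 0.6023763  -0.10055457  0.03517877] 0.019466607328704498
[ 0.60295602 -0.10055237  0.03596123] [-0.20133983 -0.54885646 -0.04839527] {'shift': array([ 0.0032, -0.0016,  0.0699]), 'rot': array([-0.0001,  0.0004,  0.0008])}
```

View pics/w20.png

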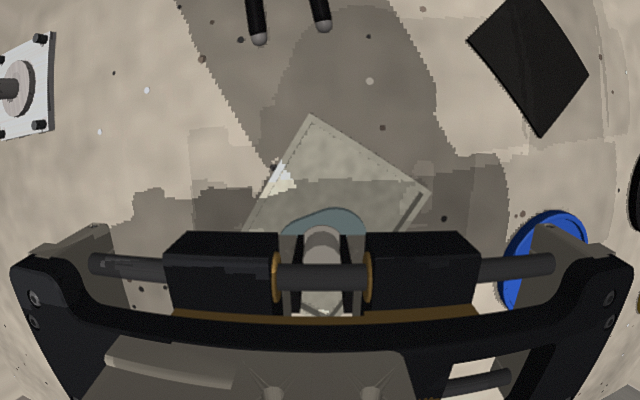

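```bash
python3 -m inch '1 0.002 -0.001 0.02 0 0 0; 1 0.002 -0.001 0.04 0 0 0; 1 0.002 -0.001 0.055 0 0 0; 1 0.002 -0.001 0.062 0 0 0; 1 0.002 -0.001 0.065 0 0 0; 1 0.002 -0.001 0.065 0 0 0; 1 0.002 -0.001 0.065 0 0 0'
```

```text
t: 31.4
eef_pos: [0.6021, -0.1011, 0.0161]
ee_rot: [-3.142, 0.0, 3.112]
force: [0.8, 0.5, -0.4]
width: 0.0193
```

Underside is about 1.6 mm above the tray floor. Going down 1.3 mm more, then releasing partway before lifting.

```bash
python3 -m inch '1 0 0 0.003 0 0 0; 1 0 0 0.0045 0 0 0; 1 0 0 0.0045 0 0 0; 0.75 0 0 0.0045 0 0 0; 0.6 0 0 0.0045 0 0 0; 0.5 0 0 0.0045 0 0 0; 0.5 0 0 0.0045 0 0 0; 0.5 0 0 0.0045 0 0 0; 0.5 0 0 -0.01 0 0 0; 0.5 0 0 -0.08 0 0 0; 0.3 0 0 -0.2 0 0 0; 0 0 0 -0.3 0 0 0'
python3 -m inch '0 0 0 -0.15 0 0 0; 0 0 0 -0.28 0 0 0; 0 0 0 -0.28 0 0 0; 0 0 0 -0.28 0 0 0'
python3 - <<'E'
from look import *
s,f,W,P=look("w21"); print(s["force"])
a=P[130:235,270:380].reshape(-1,3)
for lo,hi in((.0275,.035),(.0075,.0105)):
    b=a[(a[:,2]>lo)&(a[:,2]<hi)]; print(lo,len(b),np.median(b,0).round(4),((b.min(0)+b.max(0))/2).round(4),np.ptp(b,axis=0).round(4))
E
```

```text
t: 32.6
eef_pos: [0.6021, -0.1012, 0.1076]
ee_rot: [-3.141, 0.0, 3.112]
force: [0.7, -0.4, 0.5]
width: 0.0545
t: 33.0
eef_pos: [0.6025, -0.101, 0.1916]
ee_rot: [3.141, 0.003, 3.112]
force: [-0.7, 0.3, 0.1]
width: 0.085
33.0 [ 0.60245035 -0.1009774   0.19156351] 0.08502567128393199
[-0.69197425  0.25626136  0.11820932]
0.0275 263 [ 0.6019 -0.1013  0.031 ] [ 0.6024 -0.1018  0.0305] [0.0191 0.0181 0.0052]
0.0075 993 [ 0.6029 -0.1009  0.0092] [ 0.6172 -0.0986  0.009 ] [0.1002 0.1256 0.003 ]
```

View pics/w21.png

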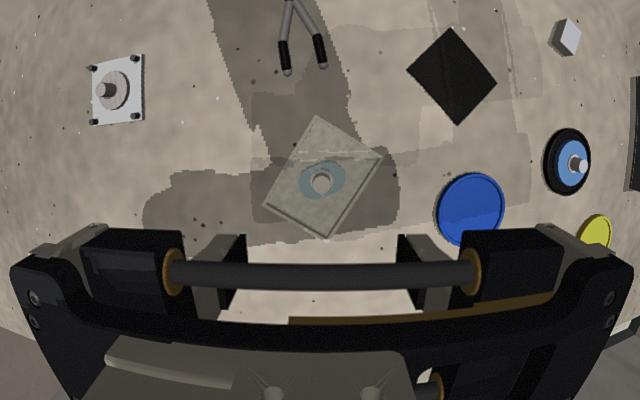

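The lens is flat in the tray at (322,180), and the midpoints of the tray's corners fall at about (322,179). One last check from the fixed cameras.

```bash
python3 - <<'E'
from look import *
f0={n:dict(np.load(f"/tmp/{n}0.npz")) for n in("scene","side")}
ims=[]
for n in f0:
    f=arm.grab_frame(n); cv2.imwrite(f"pics/{n}9.png",f["img"][:,:,::-1])
    d=np.abs(f["img"].astype(int)-f0[n]["img"]).max(2)
    for k,(u,v) in ({"pliers":(262,200),"block":(379,155)} if n=="scene" else {"pliers":(371,177),"block":(359,284)}).items():
        print(n,k,"mean change",d[v-15:v+16,u-20:u+21].mean().round(1))
E
```

```text
scene pliers mean change 38.5
scene block mean change 9.6
side pliers mean change 34.8
side block mean change 7.3
```

View pics/scene9.png

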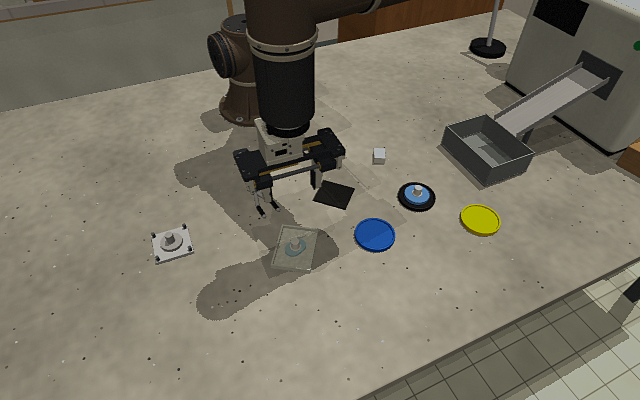

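View pics/side9.png

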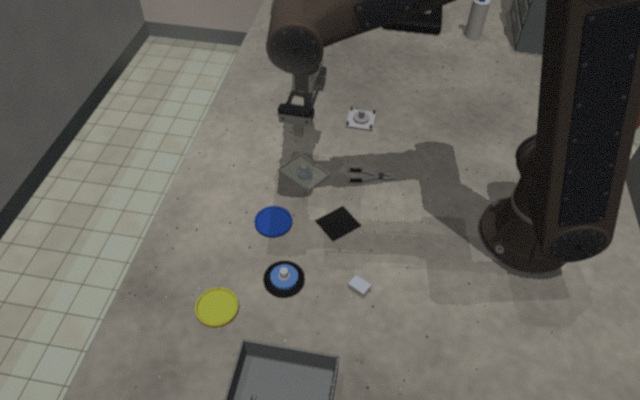

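Both views show the three pieces in their places and the mat empty. The pliers are still at (371,177) and the block at (359,284) in the side view, so the brightness change at the pliers is shadow and occlusion. Handing in.

```bash
python3 - <<'E'
from station import arm
s=arm.get_state(); print(s["t"],abs(s["qd"]).max(),s["width"])
print(arm.job_done())
E
```

```text
33.15 0.009009694003250888 0.08721777446498039
the job is handed in; nothing more can be done
None
```

I parked the lens on the rubber mat, then moved the gauge to its stand, the blank to the cradle and the lens to the white tray. The job went in at about 33 s with the gripper open and well clear of everything.

My last wrist-camera checks gave these positions:

| Piece | Measured at (m) | Place centre (m) | Height check |
|---|---|---|---|
| Gauge on stand | (0.4725, −0.3594) | (0.4725, −0.3592) | stem top at 40 mm, flat |
| Blank in cradle | (0.5798, 0.2502) | (0.5797, 0.2506) | stem top at 40 mm, flat |
| Lens in tray | (0.602, −0.1015) | about (0.6015, −0.101) | stem top at 31 mm, flat |

- **Early lift:** on the first lens pick I began lifting before the fingers had fully closed. The grip sat higher on the stem than planned, but a look showed the lens level and secure before I carried it on.
- **Pliers check:** a brightness comparison with the first pictures flagged a change at the pliers. In the side view they lie at the same pixels as at the start, so I put it down to the arm's shadow and occlusion. The white block also lies at its starting pixels.
- **Camera disagreement:** the first fixed-camera measurements differed by up to about 10 mm between views. I used the wrist camera for the pick and place positions, apart from the mat, whose position came from the fixed cameras.

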